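# Clear and load the bottle warmer, then switch it on

## Task

Get the bottle warmer going: first take the blue-capped white tub off its lid and stand it upright in the white spill tray, then lift the lid off and lay it flat, handle up, in the middle of the green mat. Then stand every small amber bottle on the bench upright on the floor of a pocket of its own in the warmer, and only when all are in turn the red isolator handle clockwise fully on. Leave the other things on the bench where they are.

Things in the scene. Friction and masses are not known exactly. Their poses are not given: they have to be found in the camera images.
- warmer: Bottle warmer, fixed: white-based aluminium box 146 x 212 mm (x, y), 70 mm high. Origin: centre of its underside; z up. Six open-topped pockets 60 x 60 mm, 6 mm walls between: centres at x -33 and +33 mm, y -66, 0 and +66 mm in its frame, floors 25 mm and wall tops 70 mm above the origin. At the start the lid hides them.
- lid: Loose aluminium lid, a flat plate 138 x 204 x 8 mm (x, y, z), 0.35 kg, lying flat on top of the warmer at the start. Origin: centre of its underside, z up. A black bridge handle stands in its middle: bar 84 mm long along the lid's x, 14 mm wide (y), 14 mm high, bar centre 48 mm above the origin, with 33 mm free under the bar.
- tub: Loose white round tub with blue screw cap, standing on the lid beside its handle at the start; about 0.3 kg. Body 68 mm in diameter and 76 mm high, cap 60 mm in diameter from 80 to 106 mm high. Origin: centre of its underside, z up. (The same-looking tub on the bench is a spare.)
- bottle1: Loose small amber glass bottle with paper label and black cap, standing on the bench at the start, about 0.18 kg; may be absent. Body 50 mm in diameter and 58 mm high, cap 34 mm in diameter from 70 to 95 mm high. Origin: centre of its underside, z up.
- bottle2: Loose small amber glass bottle with paper label and black cap, standing on the bench at the start, about 0.18 kg; may be absent. Body 50 mm in diameter and 58 mm high, cap 34 mm in diameter from 70 to 95 mm high. Origin: centre of its underside, z up.
- bottle3: Loose small amber glass bottle with paper label and black cap, standing on the bench at the start, about 0.18 kg; may be absent. Body 50 mm in diameter and 58 mm high, cap 34 mm in diameter from 70 to 95 mm high. Origin: centre of its underside, z up.
- bottle4: Loose small amber glass bottle with paper label and black cap, standing on the bench at the start, about 0.18 kg; may be absent. Body 50 mm in diameter and 58 mm high, cap 34 mm in diameter from 70 to 95 mm high. Origin: centre of its underside, z up.
- bottle5: Loose small amber glass bottle with paper label and black cap, standing on the bench at the start, about 0.18 kg; may be absent. Body 50 mm in diameter and 58 mm high, cap 34 mm in diameter from 70 to 95 mm high. Origin: centre of its underside, z up.
- mat: Green rectangular mat, fixed, 220 x 180 x 3 mm (x, y, z). Origin: centre of its underside; its top is at 3 mm. The lid fits on it with the lid's y axis along the mat's x axis.
- tray: White square spill tray, fixed, 150 x 150 mm outside, rim 14 mm high, walls and floor 4 mm thick. Origin: centre of its underside.
- isolator: Fixed grey isolator box with yellow top plate, 90 x 90 mm, 59 mm high, red rotary handle on top. Origin: centre of its underside, z up.
- switch_grip (a point): Point on the handle's vertical turning axis, 83 mm above the bench, at mid-height of the red bar, which is 78 mm long, 16 mm wide and 30 mm high (from 68 to 98 mm above the bench). Its frame turns with the handle: the bar lies along this frame's x axis.
- switch (a joint): Angle of the red isolator handle in rad: 0 = off (bar along the isolator's x axis), 1.57 = on (along its y axis), a stop at each end. It grows as the handle is turned clockwise seen from above, and stays where left (0.06 N m friction).
- dish: Bystander: round lidded dish, 60 mm in diameter, 13 mm high. Origin: centre of its underside.
- spare_tub: Bystander: spare white tub with blue cap, 68 mm in diameter, 106 mm high, at the back of the bench.
- clear_bottle: Bystander: clear bottle, 66 mm in diameter, 150 mm high.
- red_bottle: Bystander: glass bottle, 60 mm in diameter, 130 mm high.
- beaker: Bystander: glass beaker, 72 mm in diameter, 85 mm high.
- tip_box: Bystander: blue box, 80 x 120 x 50 mm.
Mind the look-alikes: they are no part of the job. Several things look just like the isolator: the one meant starts nearest to the robot's base.

How it is judged:
On the way, in this order (a step that is already met when the one before it is completed fails the run):
1. the tub stands in the spill tray (x of tub in the frame of tray between -0.048 and 0.048 m and y of tub in the frame of tray between -0.048 and 0.048 m and z of tub in the frame of tray below 0.012 m and angle between tub's own z axis and vertical below 0.1 rad and linear speed of tub below 0.05 m/s), for 0.2 s.
2. the lid lies on the green mat (x of lid in the frame of mat between -0.05 and 0.05 m and y of lid in the frame of mat between -0.05 and 0.05 m and height (world z) of lid below 0.01 m and angle between lid's own z axis and vertical below 0.06 rad and linear speed of lid below 0.05 m/s), for 0.2 s.
3. every bottle stands in a pocket of the warmer (x of bottle1 in the frame of warmer between -0.065 and 0.065 m and y of bottle1 in the frame of warmer between -0.098 and 0.098 m and z of bottle1 in the frame of warmer between 0.018 and 0.034 m and angle between each of bottle1, bottle2, bottle3, bottle4, bottle5's own z axis and vertical below 0.15 rad and linear speed of each of bottle1, bottle2, bottle3, bottle4, bottle5 below 0.05 m/s and x of bottle2 in the frame of warmer between -0.065 and 0.065 m and y of bottle2 in the frame of warmer between -0.098 and 0.098 m and z of bottle2 in the frame of warmer between 0.018 and 0.034 m and x of bottle3 in the frame of warmer between -0.065 and 0.065 m and y of bottle3 in the frame of warmer between -0.098 and 0.098 m and z of bottle3 in the frame of warmer between 0.018 and 0.034 m and x of bottle4 in the frame of warmer between -0.065 and 0.065 m and y of bottle4 in the frame of warmer between -0.098 and 0.098 m and z of bottle4 in the frame of warmer between 0.018 and 0.034 m and x of bottle5 in the frame of warmer between -0.065 and 0.065 m and y of bottle5 in the frame of warmer between -0.098 and 0.098 m and z of bottle5 in the frame of warmer between 0.018 and 0.034 m), for 0.2 s.
4. the isolator is turned on (value of joint switch above 1.4 rad), for 0.2 s.
At the end, for the whole second after the job is handed in: Tub upright in the tray (within 48 mm of its centre along each axis); lid flat, handle up, on the mat (within 50 mm along each axis, underside below 10 mm); every present bottle upright on a pocket floor (underside 18-34 mm up, tilt under 0.15 rad); isolator past 1.4 rad; all at rest (all of step 1 and all of step 2 and all of step 3 and value of joint switch above 1.4 rad); the robot touches nothing.
It fails at once if a bystander is moved more than 30 mm or the tub falls over (distance of any of dish, spare_tub, clear_bottle, red_bottle, beaker, tip_box from where it was at the start of the episode above 0.03 m or angle between tub's own z axis and vertical above 0.9 rad).
Of bottle1, bottle2, bottle3, bottle4, bottle5 only 3 to 5 are there at a start; the rules pass over those that are not, and their reading is None.
At some moment in a run one of bottle1, bottle2, bottle3, bottle4, bottle5 may be knocked a few centimetres aside while the robot is not near it.
It also fails if it takes over 210 s, if anything falls off the work surface, if the arm or the gripper's body presses on something with over 40 N, if the wrist force passes 120 N, or if a joint passes its speed limit or range.

## Robot

A 7-joint arm with a two-finger parallel gripper is mounted at the origin on the work surface. World frame = base frame: x ahead of the robot, y to its left, z up, the work surface at z = 0. Lengths are in m, angles in rad, forces in N, time in s.
With the tool pointing down it reaches from about 0.425 to 0.875 m from the base axis. Payload 4.7 kg.
Tool frame: the origin (TCP) lies between the finger pads; the fingertips stand 11 mm ahead of it and the grasp point (between the pads) lies 8 mm behind it; z points along the fingers, y is the line along which they close (so a half turn about z gives the same grasp; the last joint's range is limited). The gripper opens to 87 mm and grips with 3 to 60 N. Pads are 19 mm wide; open, the fingers measure 117 mm over their backs; the gripper's body (75 mm by 190 mm) begins 51 mm behind the grasp point.
Start: joints at [1.239, 0.321, -0.07, 1.45, 0.023, 1.371, -0.057], TCP at [0.22, -0.612, 0.234] pointing down, gripper open.
Joint ranges: [-2.86, 2.86], [-0.3, 2.09], [-1.38, 1.24], [0.06, 2.45], [-1.56, 4.7], [0.09, 2.05], [-2.69, 2.69]. Speed limits (rad/s): [2.57, 2.57, 3.14, 3.14, 3.14, 3.14, 3.14].

## Interface

Orientations are given as a rotation vector (axis times angle).
In Python, from bench import ctrl gives the robot as it stands. The module is installed in compiled form; this text tells all that it offers.
- The arm moves only by the shell command python3 -m inch 'ROWS' [FORCE]. ROWS is JSON, a list of rows, each an object with "slide": the shift along the tool's x, y, z scaled (see below), a list of three; "angular": the turn, a rotation vector about the tool's x, y, z scaled (see below), a list of three; "claw": the opening, from -1 (shut) to 1 (fully open). In form: [{"slide": [tx, ty, tz], "angular": [rx, ry, rz], "claw": claw}, ...]. A call has 1 to 10 rows; each row is the pose to reach, as a shift and turn from the pose commanded when the call began, along the tool's axes at that moment; what a row does not reach only later rows make up. The controller multiplies each number of a shift by 0.25 m and each number of a turn by 30 degrees. A row lasts 1/10 s, in which the tool goes at most 50 mm and 8.59 degrees, less where a joint would pass 70% of its speed; a pose out of reach is approached as far as the arm can. A call with a number of a shift or a turn outside -1 to 1 is refused whole. A call with a gripper value outside its range is refused whole. The fingers move at their own pace and stop on an object; FORCE is the grip in N (left out, the last holds). Time passes only in rows, so rows that repeat a pose let the fingers close. It gives the time, the measured TCP pose, the force, the opening and the grip force at its end, in the units of the state.
- ctrl.get_state(): the state, without advancing time (a new reading comes with each control period).
- ctrl.get_image(name): name is "scene" or "side" or "wrist"; returns a dict with "color" (420x560x3 uint8, red, green, blue), "depth" (420x560 float32, m along the optical axis (not along the pixel's ray), 0 where there is no reading), "camera_matrix" (3x3 intrinsics, pixels), "extrinsics" (4x4, takes a point from camera to world coordinates); the wrist camera has in their place "tool_from_camera" (4x4, takes a point from camera to tool coordinates, whose origin is the TCP and whose axes are the flange's). Camera axes: x right, y up, looking along -z (the intrinsics and any distortion apply to the point x, -y, -z); pixel columns grow to the right and rows downward; lengths in m; the calibration is good to about 2 mm. A picture is of the moment at which its call begins: read the wrist's pose just before it.
- ctrl.close_job(): hands the job in; it is judged then, once.
Trained networks look in the newest picture that a camera, given by its name, has taken for a name from the list of things; names that differ only in an ending like _2 or _b are one class to them, and where a whole thing is asked for, a point or a joint stands for the part that bears it (a point fixed in the world has none). Each returns a list of dicts, best first, with "confidence" (0 to 1); they miss things now and then, are a little off and sometimes report something else, mostly with a low value. They report only what shows in the picture. A call takes as long as a camera call. They do not tell look-alikes from the thing itself.
- ctrl.find_in(query, camera): "bbox" ([centre column, centre row, width, height] in pixels, round what is visible of it).
- ctrl.outline_of(query, camera): "mask" (420x560 bool, what is visible of it) and "bbox" ([centre column, centre row, width, height] in pixels, round what is visible of it).
The state is a dict: "time": time; "joint_positions": joint angles; "qd": joint speeds; "joint_torque": joint torques, N m; "position": TCP position; "tool_rot": TCP orientation; "ft_force": force on the tool from outside, world axes, zero at the start; "torque": the same for the moment, N m; "grip_width": opening from 0.0 (shut) to 1.0 (fully open); "grip_force": force on a finger pad.
Only numpy, scipy, OpenCV 4.12 (cv2) and the standard library are available. Lean on these libraries where they do the work, as an engineer would, in place of code of your own. Each camera call takes 0.05 s, during which the arm holds its last target. There are 200 camera calls.

## Working session

There is one attempt and no reset: what is moved stays moved. The work goes in short steps, Python scripts to look and compute and a shell command to move; the robot and the scene stay as the last step left them, time stands still between calls to the robot, and variables do not carry over. Pictures are saved under pics/ and viewed, at most 14 in all, crops included, and the job is handed in when it is done.

```bash
ls; mkdir -p pics; cat > h.py <<'E'
import numpy as np, cv2
from scipy.spatial.transform import Rotation as R
from bench import ctrl
def cloud(im,st=None):
    d=im["depth"];K=im["camera_matrix"];v,u=np.mgrid[:420,:560]
    p=np.stack([(u-K[0,2])/K[0,0]*d,-(v-K[1,2])/K[1,1]*d,-d],-1)
    if "extrinsics" in im: T=im["extrinsics"]
    else:
        A=np.eye(4);A[:3,:3]=R.from_rotvec(st["tool_rot"]).as_matrix();A[:3,3]=st["position"];T=A@im["tool_from_camera"]
    return p@T[:3,:3].T+T[:3,3]
def snap(n):
    st=ctrl.get_state();im=ctrl.get_image(n);return im,cloud(im,st)
def save(im,f,crop=None,s=1):
    c=im["color"][:,:,::-1]
    if crop: c=c[crop[1]:crop[3],crop[0]:crop[2]]
    cv2.imwrite(f,cv2.resize(c,None,fx=s,fy=s,interpolation=2))
E
python3 - <<'E'
from h import *
print({k:np.round(v,3) for k,v in ctrl.get_state().items()})
for n in("scene","side"):
    im,P=snap(n);save(im,f"pics/{n}0.png",s=1.42)
    print(n,im["extrinsics"].round(3).tolist(),im["camera_matrix"].round(1).tolist())
    for q in["warmer","lid","tub","bottle1","mat","tray","isolator","switch_grip","dish","clear_bottle","red_bottle","beaker","tip_box"]:
        for r in ctrl.outline_of(q,n):
            if r["confidence"]<.3: continue
            m=r["mask"]&(im["depth"]>0);p=P[m]
            if len(p)==0: continue
            print(q,round(r["confidence"],2),np.round(r["bbox"]).astype(int),"med",np.median(p,0).round(3),"lo",np.percentile(p,3,0).round(3),"hi",np.percentile(p,97,0).round(3))
E
```

```text
pics
{'time': np.float64(0.0), 'joint_positions': array([ 1.239,  0.322, -0.07 ,  1.452,  0.023,  1.371, -0.057]), 'qd': array([-0.001,  0.001,  0.001, -0.001, -0.   , -0.   ,  0.   ]), 'joint_torque': array([-0.0000e+00, -4.9129e+01, -4.0400e-01, -3.1253e+01, -6.4000e-02,
        4.4000e-02,  0.0000e+00]), 'position': array([ 0.22 , -0.611,  0.232]), 'tool_rot': array([-3.093e+00, -5.400e-01,  1.000e-03]), 'ft_force': array([-0.066,  0.853,  0.856]), 'torque': array([ 0.024,  0.044, -0.003]), 'grip_force': np.float64(0.0), 'grip_width': np.float64(1.0)}
scene [[-0.338, -0.759, 0.556, 1.36], [0.941, -0.263, 0.213, 0.12], [-0.016, 0.596, 0.803, 1.173], [0.0, 0.0, 0.0, 1.0]] [[448.5, 0.0, 283.8], [0.0, 448.5, 212.7], [0.0, 0.0, 1.0]]
warmer 0.61 [355 264  85  47] med [0.681 0.073 0.036] lo [ 0.607 -0.046  0.004] hi [0.707 0.172 0.073]
lid 0.9 [359 246  85  54] med [0.634 0.083 0.08 ] lo [ 0.562 -0.034  0.073] hi [0.693 0.162 0.126]
tub 0.66 [347 215  24  36] med [0.605 0.015 0.158] lo [ 0.563 -0.014  0.091] hi [0.617 0.043 0.188]
bottle1 0.67 [335 192  17  29] med [ 0.462 -0.051  0.064
[... 3353 characters left out ...]
083] lo [ 0.609 -0.304  0.004] hi [ 0.753 -0.2    0.101]
switch_grip 0.53 [393 160  17  16] med [ 0.471 -0.686  0.083] lo [ 0.437 -0.7    0.063] hi [ 0.507 -0.67   0.101]
clear_bottle 0.78 [193 215  20  44] med [0.763 0.081 0.088] lo [0.743 0.052 0.026] hi [0.79 0.1  0.15]
red_bottle 0.77 [222 205  18  36] med [ 0.765 -0.042  0.071] lo [ 0.746 -0.075  0.002] hi [ 0.803 -0.024  0.13 ]
red_bottle 0.45 [136 292  31  37] med [0.661 0.382 0.057] lo [0.637 0.347 0.003] hi [0.704 0.412 0.086]
beaker 0.63 [137 290  28  40] med [0.661 0.383 0.057] lo [0.637 0.347 0.002] hi [0.705 0.412 0.086]
tip_box 0.78 [305 187  34  33] med [ 0.647 -0.361  0.046] lo [ 0.618 -0.44   0.003] hi [ 0.705 -0.317  0.055]
```

View pics/scene0.png

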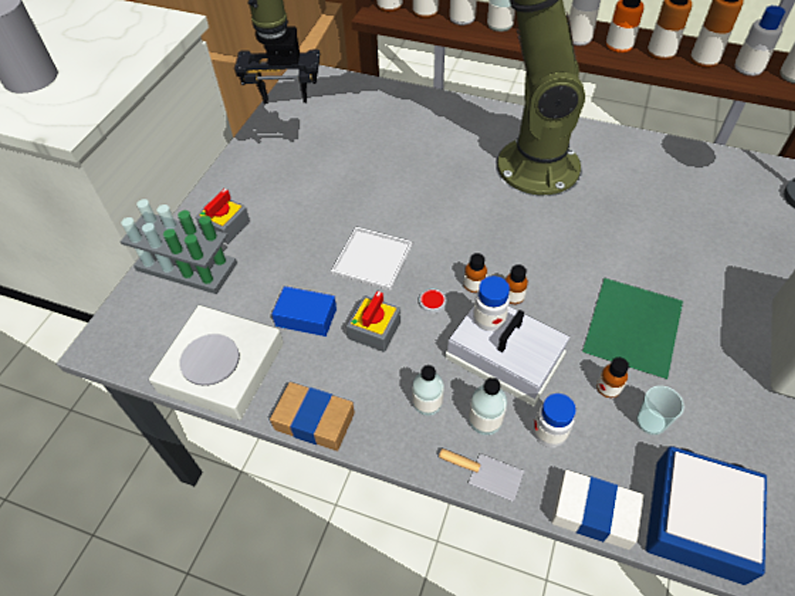

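View pics/side0.png

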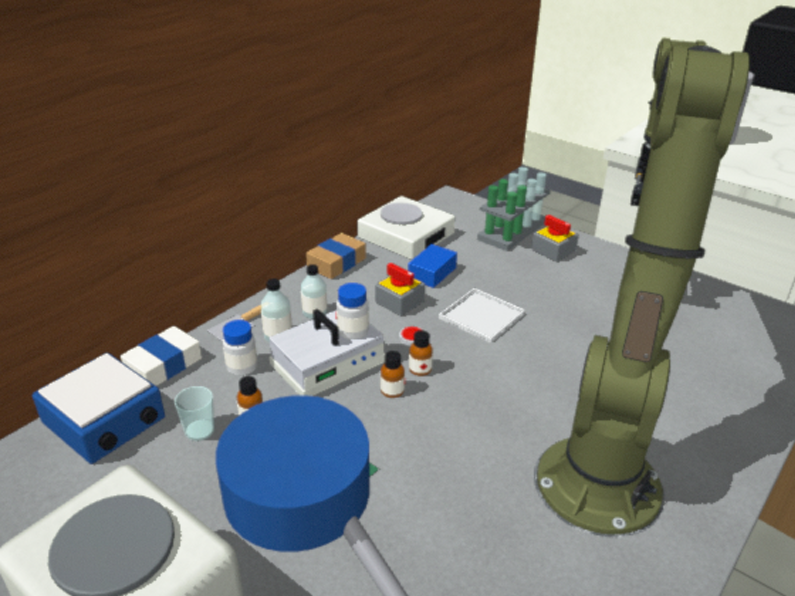

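The scene picture shows, in enlarged pixels, three amber bottles at (476,273), (517,285) and (615,378). The tub is on the lid at (493,302), with the spare at (556,420). The tray is at (372,257) and the mat at (634,327).

There are two isolators: (372,320), about 0.68 m from the base, and (222,212), about 0.83 m. The nearer one, (372,320), is meant, and I'll confirm it in a crop before using it.

```bash
cat > meas.py <<'E'
from h import *
def both(names=("scene","side")):
    Ps=[];Cs=[];N=[]
    for i,n in enumerate(names):
        im,P=snap(n);m=im["depth"]>0;Ps.append(P[m]);Cs.append(cv2.cvtColor(im["color"],cv2.COLOR_RGB2HSV)[m]);N.append(np.full(m.sum(),i))
    return np.concatenate(Ps),np.concatenate(Cs),np.concatenate(N)
def box(P,c,r,z0,z1): return (np.hypot(P[:,0]-c[0],P[:,1]-c[1])<r)&(P[:,2]>z0)&(P[:,2]<z1)
def rect(p):
    r=cv2.minAreaRect((p[:,:2]*1000).astype(np.float32));return np.round(r[0],1),np.round(r[1],1),round(r[2],1)
E
cat > m1.py <<'E'
from meas import *
P,C,N=both();H,S,V=C.T
for n in(0,1):
    k=N==n;print("view",n)
    for nm,c,z0 in[("b",(.455,-.045),.088),("b",(.453,.05),.088),("b",(.62,.288),.088),("tub",(.59,.015),.176)]:
        m=k&box(P,c,.04,z0,z0+.03)
        p=P[m]; 
        if len(p)<5: print(nm,"few");continue
        print(nm,len(p),"mean",p.mean(0).round(4),"mid",((p.min(0)+p.max(0))/2).round(4),"ext",np.ptp(p,axis=0).round(3))
    lid=P[k&box(P,(.615,.07),.14,.070,.086)];print("lid",rect(lid),np.median(lid[:,2]))
    hb=P[k&box(P,(.625,.08),.07,.1,.14)&(V<70)];print("handle",len(hb),rect(hb),hb[:,2].max(),hb.mean(0).round(3))
    mt=P[k&box(P,(.45,.31),.17,-.01,.015)&(H>45)&(H<90)&(S>90)];print("mat",len(mt),rect(mt),mt.mean(0).round(3))
    tr=P[k&box(P,(.452,-.303),.12,.008,.02)];print("tray",len(tr),rect(tr))
    iso=P[k&box(P,(.645,-.22),.08,.05,.064)];print("iso",rect(iso))
    red=P[k&box(P,(.645,-.22),.08,.07,.11)&((H<8)|(H>172))&(S>120)];print("red",len(red),rect(red),red.mean(0).round(3),red[:,2].max())
E
python3 m1.py
```

```text
view 0
b 81 mean [ 0.4488 -0.0521  0.096 ] mid [ 0.4464 -0.0526  0.0952] ext [0.035 0.03  0.014]
b 91 mean [0.4523 0.0412 0.0958] mid [0.4479 0.0406 0.0957] ext [0.038 0.032 0.014]
b 114 mean [0.6188 0.2837 0.0962] mid [0.6174 0.2844 0.0944] ext [0.033 0.034 0.012]
tub 324 mean [0.5863 0.0134 0.185 ] mid [0.5841 0.0129 0.1831] ext [0.061 0.059 0.013]
lid (array([615.1,  64.2]), array([204.2, 145.3]), 75.9) 0.07946837330564582
handle 142 (array([616.2,  64.7]), array([13.5, 85.1]), 75.5) 0.1324934888432654 [0.622 0.065 0.123]
mat 3237 (array([442.7, 313.7]), array([180.2, 223.3]), 86.9) [0.448 0.314 0.005]
tray 488 (array([ 452.7, -307.4]), array([203.2, 198.9]), 61.8)
iso (array([ 644.1, -224.8]), array([91.8, 90.6]), 87.5)
red 199 (array([ 645.6, -222. ]), array([76.5, 38.7]), 13.6) [ 0.648 -0.221  0.09 ] 0.10327907455242769
view 1
b 77 mean [ 0.4484 -0.0468  0.0941] mid [ 0.4496 -0.0486  0.0937] ext [0.035 0.035 0.011]
b 84 mean [0.451  0.047  0.0942] mid [0.4513 0.0466 0.0946] ext [0.04  0.036 0.013]
b 95 mean [0.6181 0.2887 0.0941] mid [0.6199 0.2877 0.0944] ext [0.036 0.033 0.012]
tub 218 mean [0.5833 0.02   0.1831] mid [0.5871 0.0182 0.1827] ext [0.062 0.062 0.013]
lid (array([646.4,  61. ]), array([206.7, 205.3]), 76.3) 0.07776281938958429
handle 117 (array([615.9,  70.2]), array([14.3, 85.3]), 74.5) 0.1311038414488942 [0.612 0.072 0.119]
mat 30 (array([338.1, 240.4]), array([13.2, 27.7]), 40.6) [0.341 0.24  0.002]
tray 325 (array([ 454.8, -301.1]), array([158.8, 154. ]), 89.2)
iso (array([ 642.6, -220.6]), array([94.6, 95.5]), 85.7)
red 174 (array([ 643.8, -214.6]), array([32.3, 81.8]), 88.8) [ 0.642 -0.216  0.088] 0.10199129390231487
```

```bash
cat > plan.py <<'E'
# usage: plan.py x,y,z,theta_deg ...  -> slide/turn numbers per call (works out only; theta = tool-x heading, tool down)
import sys; from h import *
def rot(th): a=np.radians(th)/2; return R.from_rotvec(np.pi*np.array([np.cos(a),np.sin(a),0]))
s=ctrl.get_state(); p=s["position"]; q=R.from_rotvec(s["tool_rot"]); X=q.as_matrix()[:,0]
print("t %.1f pos %s th %.1f F %s grip %.2f %.1f j7 %.2f"%(s["time"],p.round(4),np.degrees(np.arctan2(X[1],X[0])),s["ft_force"].round(1),s["grip_width"],s["grip_force"],s["joint_positions"][6]))
for a in sys.argv[1:]:
    x,y,z,th=map(float,a.split(",")); t=np.array([x,y,z]); Q=rot(th)
    while 1:
        d=q.inv().apply(t-p)/.25; w=(q.inv()*Q).as_rotvec()/np.radians(30)
        k=max(np.abs(d).max(),np.abs(w).max(),1)
        n=int(np.ceil(max(np.linalg.norm(d/k)*5,np.linalg.norm(w/k)*30/8.59)))
        print(a,"slide",np.round(d/k,3).tolist(),"ang",np.round(w/k,3).tolist(),"n>=",n)
        p=p+q.apply(d/k*.25); q=q*R.from_rotvec(w/k*np.radians(30))
        if k==1: break
E
python3 plan.py .5,-.15,.27,75 .5855,.0155,.27,90
```

```text
t 1.5 pos [ 0.2203 -0.6115  0.2336] th 19.8 F [-0.2 -0.  -0.6] grip 1.00 0.0 j7 -0.06
.5,-.15,.27,75 slide [0.912, -0.738, -0.079] ang [0.0, 0.0, -1.0] n>= 6
.5,-.15,.27,75 slide [0.973, -0.154, -0.066] ang [0.0, 0.0, -0.839] n>= 5
.5855,.0155,.27,90 slide [0.728, 0.159, -0.0] ang [-0.0, 0.0, -0.5] n>= 4
```

```bash
python3 -m inch '[{"slide":[0.912,-0.738,-0.079],"angular":[0,0,-1],"claw":1},{"slide":[0.912,-0.738,-0.079],"angular":[0,0,-1],"claw":1},{"slide":[0.912,-0.738,-0.079],"angular":[0,0,-1],"claw":1},{"slide":[0.912,-0.738,-0.079],"angular":[0,0,-1],"claw":1},{"slide":[0.912,-0.738,-0.079],"angular":[0,0,-1],"claw":1},{"slide":[0.912,-0.738,-0.079],"angular":[0,0,-1],"claw":1},{"slide":[0.912,-0.738,-0.079],"angular":[0,0,-1],"claw":1}]'
python3 -m inch '[{"slide":[0.973,-0.154,-0.066],"angular":[0,0,-0.839],"claw":1},{"slide":[0.973,-0.154,-0.066],"angular":[0,0,-0.839],"claw":1},{"slide":[0.973,-0.154,-0.066],"angular":[0,0,-0.839],"claw":1},{"slide":[0.973,-0.154,-0.066],"angular":[0,0,-0.839],"claw":1},{"slide":[0.973,-0.154,-0.066],"angular":[0,0,-0.839],"claw":1},{"slide":[0.973,-0.154,-0.066],"angular":[0,0,-0.839],"claw":1}]'
python3 plan.py .5,-.02,.32,90
python3 - <<'E'
from h import *
im,P=snap("wrist");save(im,"pics/w1.png",s=1.42)
E
```

```text
time: 2.2
position: [0.3772, -0.3542, 0.2546]
tool_rot: [2.841, 1.339, 0.005]
ft_force: [1.2, 0.3, 0.3]
grip_width: 0.996
grip_force: 0.0
time: 2.8
position: [0.5031, -0.1424, 0.2709]
tool_rot: [-2.481, -1.927, -0.007]
ft_force: [0.2, -0.1, 0.4]
grip_width: 1.002
grip_force: 0.0
t 2.8 pos [ 0.5031 -0.1424  0.2709] th 75.7 F [ 0.2 -0.1  0.4] grip 1.00 0.0 j7 -0.05
.5,-.02,.32,90 slide [0.472, -0.133, -0.195] ang [0.006, -0.006, -0.478] n>= 3
```

View pics/w1.png

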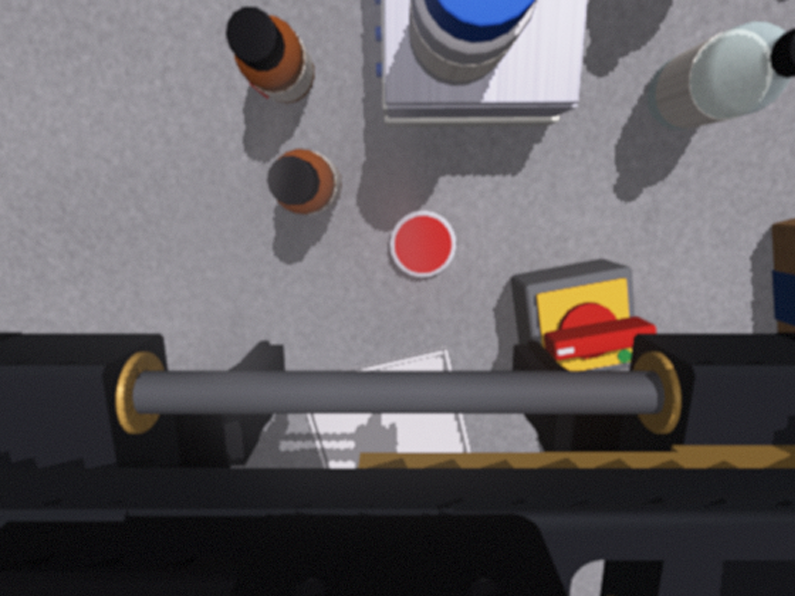

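Wrist picture 1 shows bottle caps at (255,40) and (295,180), the red dish at (422,243), the isolator at (580,320), and the tub entering at the top (470,20). I'll move further back from the tub, measure it and the handle, then descend.

```bash
python3 -m inch '[{"slide":[0.3,-0.2,-0.4],"angular":[0,0,-0.478],"claw":1},{"slide":[0.3,-0.2,-0.4],"angular":[0,0,-0.478],"claw":1},{"slide":[0.3,-0.2,-0.4],"angular":[0,0,-0.478],"claw":1},{"slide":[0.3,-0.2,-0.4],"angular":[0,0,-0.478],"claw":1},{"slide":[0.3,-0.2,-0.4],"angular":[0,0,-0.478],"claw":1}]'
cat > m2.py <<'E'
from meas import *
P,C,N=both(("wrist",));H,S,V=C.T
for nm,c,z0 in[("b1",(.448,-.05),.085),("b2",(.45,.044),.085),("tub",(.585,.016),.174)]:
    p=P[box(P,c,.045,z0,z0+.03)]
    if len(p)<5: print(nm,"few");continue
    print(nm,len(p),cv2.minEnclosingCircle((p[:,:2]*1000).astype(np.float32)),"med",np.median(p,0).round(4))
lid=P[box(P,(.615,.07),.14,.070,.088)];print("lid",rect(lid),np.median(lid[:,2]))
hb=P[box(P,(.616,.067),.06,.1,.14)&(V<90)]
if len(hb)>5: print("handle",len(hb),rect(hb),np.median(hb,0).round(4))
red=P[box(P,(.645,-.22),.08,.09,.11)];
if len(red)>5: print("red",len(red),rect(red),np.median(red,0).round(4))
E
python3 m2.py; python3 plan.py .5855,.0155,.25,90
```

```text
time: 3.35
position: [0.4708, -0.0662, 0.3702]
tool_rot: [2.235, 2.205, -0.001]
ft_force: [-0.9, -0.1, -0.7]
grip_width: 1.001
grip_force: 0.0
b1 495 ((448.9908447265625, -52.63496398925781), 16.94757652282715) med [ 0.4492 -0.0517  0.0955]
b2 582 ((451.8808288574219, 41.16268539428711), 16.8465633392334) med [0.452  0.041  0.0956]
tub 2865 ((585.3294677734375, 13.078688621520996), 30.040342330932617) med [0.5842 0.0135 0.1848]
lid (array([649.7,  55.5]), array([205.6, 204.7]), 75.8) 0.07890175728343132
handle 969 (array([616. ,  63.8]), array([13.3, 81.3]), 75.9) [0.6145 0.0637 0.1254]
t 3.4 pos [ 0.4705 -0.0667  0.3691] th 89.2 F [ 0.5  0.1 -1.1] grip 1.00 0.0 j7 0.12
.5855,.0155,.25,90 slide [0.336, 0.456, 0.475] ang [-0.002, 0.002, -0.028] n>= 4
```

```bash
python3 plan.py .5853,.0132,.25,90 .5853,.0132,.163,90 .5853,.0132,.30,90
```

```text
t 3.4 pos [ 0.4705 -0.0667  0.3691] th 89.2 F [ 0.5  0.1 -1.1] grip 1.00 0.0 j7 0.12
.5853,.0132,.25,90 slide [0.327, 0.455, 0.475] ang [-0.002, 0.002, -0.028] n>= 4
.5853,.0132,.163,90 slide [0.0, 0.0, 0.348] ang [-0.0, -0.0, -0.0] n>= 2
.5853,.0132,.30,90 slide [-0.0, 0.0, -0.548] ang [0.0, -0.0, 0.0] n>= 3
```

```bash
python3 -m inch '[{"slide":[0.327,0.455,0.3],"angular":[0,0,-0.028],"claw":1},{"slide":[0.327,0.455,0.3],"angular":[0,0,-0.028],"claw":1},{"slide":[0.327,0.455,0.475],"angular":[0,0,-0.028],"claw":1},{"slide":[0.327,0.455,0.475],"angular":[0,0,-0.028],"claw":1},{"slide":[0.327,0.455,0.475],"angular":[0,0,-0.028],"claw":1},{"slide":[0.327,0.455,0.475],"angular":[0,0,-0.028],"claw":1}]'
python3 -m inch '[{"slide":[0,0,0.1],"angular":[0,0,0],"claw":1},{"slide":[0,0,0.2],"angular":[0,0,0],"claw":1},{"slide":[0,0,0.3],"angular":[0,0,0],"claw":1},{"slide":[0,0,0.348],"angular":[0,0,0],"claw":1},{"slide":[0,0,0.348],"angular":[0,0,0],"claw":1}]'
python3 -m inch '[{"slide":[0,0,0],"angular":[0,0,0],"claw":0.2},{"slide":[0,0,0],"angular":[0,0,0],"claw":-0.2},{"slide":[0,0,0],"angular":[0,0,0],"claw":-1},{"slide":[0,0,0],"angular":[0,0,0],"claw":-1},{"slide":[0,0,0],"angular":[0,0,0],"claw":-1}]' 25
python3 plan.py .5853,.0132,.30,90
```

```text
time: 4.0
position: [0.5848, 0.0141, 0.2487]
tool_rot: [-2.217, -2.221, 0.005]
ft_force: [0.2, 0.4, 0.3]
grip_width: 1.002
grip_force: 0.0
time: 4.5
position: [0.5848, 0.014, 0.1635]
tool_rot: [-2.22, -2.222, 0.003]
ft_force: [0.2, 0.2, -0.3]
grip_width: 0.997
grip_force: 0.0
time: 5.0
position: [0.5857, 0.0159, 0.1655]
tool_rot: [2.218, 2.224, -0.0]
ft_force: [-3.6, -0.3, 6.7]
grip_width: 0.683
grip_force: 25.8
t 5.0 pos [0.5857 0.0159 0.1655] th 90.2 F [-3.6 -0.3  6.7] grip 0.68 25.8 j7 -0.23
.5853,.0132,.30,90 slide [-0.011, -0.001, -0.538] ang [0.001, 0.001, 0.006] n>= 3
```

```bash
python3 -m inch '[{"slide":[0,0,-0.1],"angular":[0,0,0],"claw":-1},{"slide":[0,0,-0.3],"angular":[0,0,0],"claw":-1},{"slide":[0,0,-0.5],"angular":[0,0,0],"claw":-1},{"slide":[0,0,-0.54],"angular":[0,0,0],"claw":-1},{"slide":[0,0,-0.54],"angular":[0,0,0],"claw":-1}]'
python3 plan.py .453,-.305,.25,60 .453,-.305,.095,60
```

```text
time: 5.5
position: [0.5866, 0.0162, 0.3011]
tool_rot: [2.216, 2.223, 0.004]
ft_force: [-0.6, 0.3, -2.9]
grip_width: 0.681
grip_force: 25.5
t 5.5 pos [0.5866 0.0162 0.3011] th 90.2 F [-0.6  0.3 -2.9] grip 0.68 25.5 j7 -0.18
.453,-.305,.25,60 slide [-1.0, -0.42, 0.158] ang [0.006, -0.001, 0.784] n>= 6
.453,-.305,.25,60 slide [-0.307, 0.004, 0.045] ang [0.002, -0.0, 0.222] n>= 2
.453,-.305,.095,60 slide [0.0, -0.0, 0.62] ang [0.0, 0.0, 0.0] n>= 4
```

```bash
python3 -m inch '[{"slide":[-0.1,-0.04,0],"angular":[0,0,0.08],"claw":-1},{"slide":[-0.25,-0.1,0],"angular":[0,0,0.2],"claw":-1},{"slide":[-0.42,-0.17,0],"angular":[0,0,0.35],"claw":-1},{"slide":[-0.6,-0.25,0],"angular":[0,0,0.5],"claw":-1},{"slide":[-0.78,-0.33,0],"angular":[0,0,0.65],"claw":-1},{"slide":[-0.92,-0.39,0.05],"angular":[0,0,0.784],"claw":-1},{"slide":[-1,-0.42,0.1],"angular":[0,0,0.784],"claw":-1},{"slide":[-1,-0.42,0.158],"angular":[0,0,0.784],"claw":-1},{"slide":[-1,-0.42,0.158],"angular":[0,0,0.784],"claw":-1}]'
python3 -m inch '[{"slide":[-0.1,0,0.02],"angular":[0,0,0.1],"claw":-1},{"slide":[-0.2,0,0.045],"angular":[0,0,0.222],"claw":-1},{"slide":[-0.28,0,0.045],"angular":[0,0,0.222],"claw":-1},{"slide":[-0.307,0,0.045],"angular":[0,0,0.222],"claw":-1},{"slide":[-0.307,0,0.045],"angular":[0,0,0.222],"claw":-1}]'
python3 plan.py .453,-.305,.095,60
python3 - <<'E'
from h import *
im,P=snap("scene")
for n in("tub","tray"):
  for r in ctrl.outline_of(n,"scene"):
    p=P[r["mask"]&(im["depth"]>0)];print(n,round(r["confidence"],2),np.percentile(p,2,0).round(3),np.percentile(p,98,0).round(3))
E
```

```text
time: 6.4
position: [0.479, -0.2335, 0.2551]
tool_rot: [-2.62, -1.721, 0.005]
ft_force: [-0.5, 0.4, -3.1]
grip_width: 0.684
grip_force: 26.3
time: 6.9
position: [0.4503, -0.3061, 0.2481]
tool_rot: [-2.723, -1.566, 0.0]
ft_force: [0.0, 0.5, -2.4]
grip_width: 0.686
grip_force: 26.4
t 6.9 pos [ 0.4503 -0.3061  0.2481] th 59.8 F [ 0.   0.5 -2.4] grip 0.69 26.4 j7 -0.02
.453,-.305,.095,60 slide [0.009, 0.007, 0.612] ang [-0.001, -0.0, -0.006] n>= 4
tub 0.86 [ 0.429 -0.327  0.167] [ 0.483 -0.275  0.27 ]
tray 0.91 [ 0.378 -0.379  0.   ] [ 0.527 -0.232  0.017]
```

```bash
python3 -m inch '[{"slide":[0.009,0,0.1],"angular":[0,0,0],"claw":-1},{"slide":[0.009,0,0.25],"angular":[0,0,0],"claw":-1},{"slide":[0.009,0,0.4],"angular":[0,0,0],"claw":-1},{"slide":[0.009,0,0.5],"angular":[0,0,0],"claw":-1},{"slide":[0.009,0,0.56],"angular":[0,0,0],"claw":-1},{"slide":[0.009,0,0.6],"angular":[0,0,0],"claw":-1},{"slide":[0.009,0,0.612],"angular":[0,0,0],"claw":-1},{"slide":[0.009,0,0.612],"angular":[0,0,0],"claw":-1}]'
python3 plan.py .453,-.305,.092,60
```

```text
time: 7.85
position: [0.4527, -0.3032, 0.096]
tool_rot: [2.72, 1.57, 0.001]
ft_force: [0.0, -0.7, -2.7]
grip_width: 0.682
grip_force: 26.4
t 7.8 pos [ 0.4527 -0.3032  0.096 ] th 60.0 F [ 0.  -0.7 -2.7] grip 0.68 26.4 j7 -0.08
.453,-.305,.092,60 slide [-0.006, 0.005, 0.016] ang [0.002, 0.0, 0.0] n>= 1
```

```bash
python3 -m inch '[{"slide":[0,0,0.01],"angular":[0,0,0],"claw":-1},{"slide":[0,0,0.018],"angular":[0,0,0],"claw":-1},{"slide":[0,0,0.024],"angular":[0,0,0],"claw":-1},{"slide":[0,0,0.024],"angular":[0,0,0],"claw":-1}]'
python3 plan.py
```

```text
time: 8.25
position: [0.4527, -0.3036, 0.0915]
tool_rot: [2.719, 1.569, 0.0]
ft_force: [-2.8, 1.1, 7.2]
grip_width: 0.682
grip_force: 27.6
t 8.2 pos [ 0.4527 -0.3036  0.0915] th 60.0 F [-2.8  1.1  7.2] grip 0.68 27.6 j7 -0.08
```

Contact is made, so I'll release, rise and head for the lid handle.

```bash
python3 -m inch '[{"slide":[0,0,0.01],"angular":[0,0,0],"claw":0},{"slide":[0,0,0.01],"angular":[0,0,0],"claw":0.5},{"slide":[0,0,0.01],"angular":[0,0,0],"claw":1},{"slide":[0,0,0.01],"angular":[0,0,0],"claw":1},{"slide":[0,0,0.01],"angular":[0,0,0],"claw":1}]'
python3 -m inch '[{"slide":[0,0,-0.1],"angular":[0,0,0],"claw":1},{"slide":[0,0,-0.3],"angular":[0,0,0],"claw":1},{"slide":[0,0,-0.5],"angular":[0,0,0],"claw":1},{"slide":[0,0,-0.7],"angular":[0,0,0],"claw":1},{"slide":[0,0,-0.8],"angular":[0,0,0],"claw":1},{"slide":[0,0,-0.8],"angular":[0,0,0],"claw":1}]'
python3 - <<'E'
from meas import *
P,C,N=both(("scene",))
p=P[box(P,(.4525,-.304),.05,.098,.125)];print(len(p),rect(p),np.percentile(p[:,2],[2,50,98]).round(4))
p=P[box(P,(.4525,-.304),.05,.02,.125)];print(np.percentile(p,[1,99],0).round(3))
E
python3 plan.py .53,-.17,.30,100 .616,.064,.22,165.7 .616,.064,.110,165.7
```

```text
time: 8.75
position: [0.4559, -0.3054, 0.0913]
tool_rot: [2.713, 1.566, 0.006]
ft_force: [0.4, -0.9, 10.4]
grip_width: 0.938
grip_force: 6.4
time: 9.35
position: [0.4545, -0.3042, 0.2929]
tool_rot: [2.712, 1.565, 0.006]
ft_force: [0.5, -0.1, 0.6]
grip_width: 1.004
grip_force: 0.0
242 (array([ 451.6, -305.4]), array([59.8, 58.8]), 86.9) [0.1011 0.111  0.1161]
[[ 0.425 -0.334  0.022]
 [ 0.487 -0.272  0.116]]
t 9.4 pos [ 0.4533 -0.3037  0.2898] th 60.0 F [ 0.4  0.8 -0.1] grip 1.00 0.0 j7 -0.02
.53,-.17,.30,100 slide [0.462, -0.001, -0.031] ang [0.008, 0.005, -1.0] n>= 4
.53,-.17,.30,100 slide [0.134, 0.077, -0.01] ang [0.003, 0.002, -0.334] n>= 2
.616,.064,.22,165.7 slide [0.394, 0.229, 0.146] ang [-0.0, -0.0, -1.0] n>= 4
.616,.064,.22,165.7 slide [0.226, 0.395, 0.146] ang [-0.0, -0.0, -1.0] n>= 4
.616,.064,.22,165.7 slide [-0.0, 0.087, 0.028] ang [-0.0, -0.0, -0.19] n>= 1
.616,.064,.110,165.7 slide [0.0, -0.0, 0.44] ang [-0.0, 0.0, 0.0] n>= 3
```

```bash
python3 -m inch '[{"slide":[0.462,0,-0.031],"angular":[0,0,-1],"claw":1},{"slide":[0.462,0,-0.031],"angular":[0,0,-1],"claw":1},{"slide":[0.462,0,-0.031],"angular":[0,0,-1],"claw":1},{"slide":[0.462,0,-0.031],"angular":[0,0,-1],"claw":1},{"slide":[0.462,0,-0.031],"angular":[0,0,-1],"claw":1}]' >/dev/null
python3 -m inch '[{"slide":[0.134,0.077,-0.01],"angular":[0,0,-0.334],"claw":1},{"slide":[0.134,0.077,-0.01],"angular":[0,0,-0.334],"claw":1}]'>/dev/null
python3 -m inch '[{"slide":[0.394,0.229,0.05],"angular":[0,0,-1],"claw":1},{"slide":[0.394,0.229,0.05],"angular":[0,0,-1],"claw":1},{"slide":[0.394,0.229,0.05],"angular":[0,0,-1],"claw":1},{"slide":[0.394,0.229,0.05],"angular":[0,0,-1],"claw":1},{"slide":[0.394,0.229,0.05],"angular":[0,0,-1],"claw":1}]'>/dev/null
python3 -m inch '[{"slide":[0.226,0.395,0.05],"angular":[0,0,-1],"claw":1},{"slide":[0.226,0.395,0.05],"angular":[0,0,-1],"claw":1},{"slide":[0.226,0.395,0.05],"angular":[0,0,-1],"claw":1},{"slide":[0.226,0.395,0.05],"angular":[0,0,-1],"claw":1},{"slide":[0.226,0.395,0.05],"angular":[0,0,-1],"claw":1}]'
python3 m2.py;python3 plan.py .616,.064,.22,165.7 .616,.064,.110,165.7
```

```text
time: 11.1
position: [0.6076, 0.0435, 0.2711]
tool_rot: [-0.55, -3.092, 0.001]
ft_force: [-0.2, 0.2, -0.3]
grip_width: 0.996
grip_force: 0.0
b1 1127 ((449.0533142089844, -51.770729064941406), 17.025146484375) med [ 0.4502 -0.0502  0.0954]
b2 1156 ((452.0899963378906, 42.208797454833984), 17.102643966674805) med [0.4532 0.0424 0.0954]
tub few
lid (array([650.2,  56.8]), array([204.4, 204.7]), 75.8) 0.0788153846847976
handle 888 (array([616.1,  64.5]), array([12.1, 81.4]), 75.9) [0.6187 0.0642 0.1256]
t 11.2 pos [0.6076 0.0428 0.2713] th 159.7 F [-0.3 -0.8  0.6] grip 1.00 0.0 j7 0.92
.616,.064,.22,165.7 slide [-0.002, 0.091, 0.205] ang [-0.002, -0.002, -0.201] n>= 2
.616,.064,.110,165.7 slide [0.0, -0.0, 0.44] ang [0.0, 0.0, -0.0] n>= 3
```

```bash
python3 -m inch '[{"slide":[0,0.092,0.1],"angular":[0,0,-0.201],"claw":1},{"slide":[0,0.092,0.205],"angular":[0,0,-0.201],"claw":1},{"slide":[0,0.092,0.205],"angular":[0,0,-0.201],"claw":1},{"slide":[0,0.092,0.205],"angular":[0,0,-0.201],"claw":1}]'
python3 -m inch '[{"slide":[0,0,0.15],"angular":[0,0,0],"claw":1},{"slide":[0,0,0.3],"angular":[0,0,0],"claw":1},{"slide":[0,0,0.4],"angular":[0,0,0],"claw":1},{"slide":[0,0,0.44],"angular":[0,0,0],"claw":1},{"slide":[0,0,0.44],"angular":[0,0,0],"claw":1}]'
python3 plan.py .616,.0645,.110,165.7
```

```text
time: 11.55
position: [0.6155, 0.064, 0.2208]
tool_rot: [-0.389, -3.117, 0.002]
ft_force: [-0.1, 0.4, -0.0]
grip_width: 0.998
grip_force: 0.0
time: 12.05
position: [0.6157, 0.0649, 0.1109]
tool_rot: [-0.385, -3.117, 0.001]
ft_force: [0.2, -0.4, 0.5]
grip_width: 0.996
grip_force: 0.0
t 12.1 pos [0.6157 0.0649 0.1109] th 165.9 F [ 0.2 -0.4  0.5] grip 1.00 0.0 j7 0.91
.616,.0645,.110,165.7 slide [-0.002, -0.001, 0.004] ang [-0.001, -0.001, 0.007] n>= 1
```

```bash
python3 -m inch '[{"slide":[0,0,0],"angular":[0,0,0],"claw":0},{"slide":[0,0,0],"angular":[0,0,0],"claw":-0.4},{"slide":[0,0,0],"angular":[0,0,0],"claw":-1},{"slide":[0,0,0],"angular":[0,0,0],"claw":-1},{"slide":[0,0,0],"angular":[0,0,0],"claw":-1},{"slide":[0,0,0],"angular":[0,0,0],"claw":-1},{"slide":[0,0,0],"angular":[0,0,0],"claw":-1}]' 45
python3 plan.py
```

```text
time: 12.75
position: [0.6155, 0.0658, 0.1107]
tool_rot: [-0.382, -3.118, 0.0]
ft_force: [0.9, 0.3, -0.2]
grip_width: 0.45
grip_force: 0.0
t 12.8 pos [0.6155 0.0658 0.1107] th 166.0 F [ 0.9  0.3 -0.2] grip 0.45 0.0 j7 0.91
```

```bash
python3 -m inch '[{"slide":[0,0,0],"angular":[0,0,0],"claw":-1},{"slide":[0,0,0],"angular":[0,0,0],"claw":-1},{"slide":[0,0,0],"angular":[0,0,0],"claw":-1},{"slide":[0,0,0],"angular":[0,0,0],"claw":-1},{"slide":[0,0,0],"angular":[0,0,0],"claw":-1},{"slide":[0,0,0],"angular":[0,0,0],"claw":-1}]' 45
python3 plan.py .616,.0645,.28,166 .48,.29,.25,87 .443,.314,.10,87
```

```text
time: 13.35
position: [0.6155, 0.0657, 0.1107]
tool_rot: [-0.382, -3.118, 0.0]
ft_force: [-0.4, 0.0, 0.3]
grip_width: 0.152
grip_force: 45.0
t 13.3 pos [0.6155 0.0657 0.1107] th 166.0 F [-0.4  0.   0.3] grip 0.15 45.0 j7 0.91
.616,.0645,.28,166 slide [-0.003, -0.004, -0.677] ang [-0.0, -0.0, 0.001] n>= 4
.48,.29,.25,87 slide [0.283, 0.282, 0.046] ang [0.0, -0.0, 1.0] n>= 4
.48,.29,.25,87 slide [0.387, 0.103, 0.046] ang [0.0, -0.0, 1.0] n>= 4
.48,.29,.25,87 slide [0.245, -0.066, 0.029] ang [0.0, -0.0, 0.633] n>= 3
.443,.314,.10,87 slide [0.088, -0.153, 0.6] ang [-0.0, -0.0, -0.0] n>= 4
```

```bash
python3 -m inch '[{"slide":[0,0,-0.03],"angular":[0,0,0],"claw":-1},{"slide":[0,0,-0.1],"angular":[0,0,0],"claw":-1},{"slide":[0,0,-0.22],"angular":[0,0,0],"claw":-1},{"slide":[0,0,-0.38],"angular":[0,0,0],"claw":-1},{"slide":[0,0,-0.54],"angular":[0,0,0],"claw":-1},{"slide":[0,0,-0.64],"angular":[0,0,0],"claw":-1},{"slide":[0,0,-0.677],"angular":[0,0,0],"claw":-1},{"slide":[0,0,-0.677],"angular":[0,0,0],"claw":-1}]'
python3 -m inch '[{"slide":[0.03,0.03,0],"angular":[0,0,0.1],"claw":-1},{"slide":[0.1,0.1,0],"angular":[0,0,0.3],"claw":-1},{"slide":[0.16,0.16,0],"angular":[0,0,0.55],"claw":-1},{"slide":[0.23,0.23,0],"angular":[0,0,0.8],"claw":-1},{"slide":[0.283,0.282,0],"angular":[0,0,1],"claw":-1},{"slide":[0.283,0.282,0],"angular":[0,0,1],"claw":-1}]'
python3 -m inch '[{"slide":[0.08,0.02,0],"angular":[0,0,0.2],"claw":-1},{"slide":[0.16,0.04,0],"angular":[0,0,0.45],"claw":-1},{"slide":[0.25,0.07,0],"angular":[0,0,0.7],"claw":-1},{"slide":[0.33,0.09,0],"angular":[0,0,0.9],"claw":-1},{"slide":[0.387,0.103,0],"angular":[0,0,1],"claw":-1},{"slide":[0.387,0.103,0],"angular":[0,0,1],"claw":-1}]'
python3 plan.py .443,.314,.25,87 .443,.314,.06,87
```

```text
time: 14.15
position: [0.616, 0.0662, 0.2817]
tool_rot: [0.381, 3.116, 0.0]
ft_force: [0.4, -0.7, -4.8]
grip_width: 0.158
grip_force: 45.0
time: 14.75
position: [0.5609, 0.1549, 0.2784]
tool_rot: [-1.168, -2.912, 0.001]
ft_force: [-0.1, 0.8, -3.7]
grip_width: 0.15
grip_force: 45.0
time: 15.35
position: [0.5102, 0.2387, 0.2787]
tool_rot: [-1.882, -2.513, 0.003]
ft_force: [-0.7, 1.1, -4.1]
grip_width: 0.157
grip_force: 45.0
t 15.3 pos [0.5102 0.2387 0.2787] th 106.3 F [-0.7  1.1 -4.1] grip 0.16 45.0 j7 -0.31
.443,.314,.25,87 slide [0.364, -0.173, 0.116] ang [-0.005, -0.0, 0.644] n>= 3
.443,.314,.06,87 slide [0.0, -0.0, 0.76] ang [0.0, 0.0, -0.0] n>= 4
```

```bash
python3 -m inch '[{"slide":[0.08,-0.04,0.03],"angular":[0,0,0.15],"claw":-1},{"slide":[0.18,-0.08,0.06],"angular":[0,0,0.35],"claw":-1},{"slide":[0.28,-0.13,0.1],"angular":[0,0,0.55],"claw":-1},{"slide":[0.364,-0.173,0.116],"angular":[0,0,0.644],"claw":-1},{"slide":[0.364,-0.173,0.116],"angular":[0,0,0.644],"claw":-1},{"slide":[0.364,-0.173,0.116],"angular":[0,0,0.644],"claw":-1}]'
python3 -m inch '[{"slide":[0,0,0.1],"angular":[0,0,0],"claw":-1},{"slide":[0,0,0.25],"angular":[0,0,0],"claw":-1},{"slide":[0,0,0.4],"angular":[0,0,0],"claw":-1},{"slide":[0,0,0.55],"angular":[0,0,0],"claw":-1},{"slide":[0,0,0.65],"angular":[0,0,0],"claw":-1},{"slide":[0,0,0.72],"angular":[0,0,0],"claw":-1},{"slide":[0,0,0.76],"angular":[0,0,0],"claw":-1},{"slide":[0,0,0.76],"angular":[0,0,0],"claw":-1}]'
python3 plan.py .443,.314,.0437,87
python3 - <<'E'
from meas import *
im,P=snap("scene");save(im,"pics/s2.png",s=1.42)
m=im["depth"]>0;P=P[m]
p=P[box(P,(.443,.314),.14,.018,.045)];print(len(p),rect(p)); A=np.c_[p[:,:2]-p[:,:2].mean(0),np.ones(len(p))];print(np.linalg.lstsq(A,p[:,2],rcond=None)[0])
E
```

```text
time: 15.95
position: [0.4461, 0.3111, 0.2502]
tool_rot: [2.282, 2.158, -0.002]
ft_force: [1.4, -0.2, -3.1]
grip_width: 0.15
grip_force: 45.0
time: 16.75
position: [0.4459, 0.3105, 0.0595]
tool_rot: [-2.286, -2.155, 0.005]
ft_force: [-0.4, -0.1, -4.4]
grip_width: 0.152
grip_force: 45.0
t 16.8 pos [0.4459 0.3105 0.0595] th 86.6 F [-0.4 -0.1 -4.4] grip 0.15 45.0 j7 -0.95
.443,.314,.0437,87 slide [0.014, -0.012, 0.063] ang [-0.004, 0.004, -0.012] n>= 1
1638 (array([442.5, 307.9]), array([138.7, 211.5]), 86.6)
[-0.00604008 -0.00162863  0.02867254]
```

View pics/s2.png

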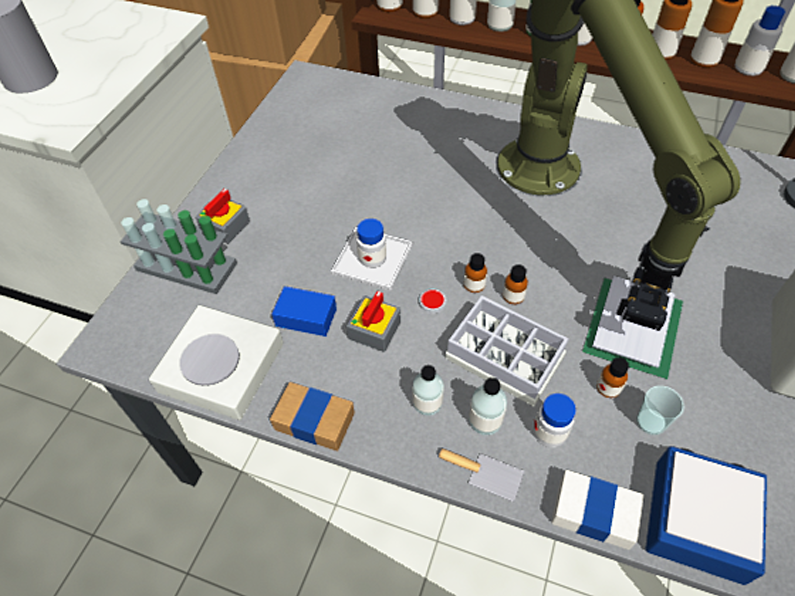

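The picture shows the tub standing in the tray (370,243), the lid level over the mat (635,325), the warmer's six pockets open (507,345), and three bottles at (476,273), (515,285) and (615,378). I'll set the lid down.

```bash
python3 -m inch '[{"slide":[0.014,-0.012,0.03],"angular":[0,0,0],"claw":-1},{"slide":[0.014,-0.012,0.05],"angular":[0,0,0],"claw":-1},{"slide":[0.014,-0.012,0.06],"angular":[0,0,0],"claw":-1},{"slide":[0.014,-0.012,0.066],"angular":[0,0,0],"claw":-1},{"slide":[0.014,-0.012,0.066],"angular":[0,0,0],"claw":-1}]'
python3 plan.py
```

```text
time: 17.3
position: [0.4427, 0.3161, 0.0445]
tool_rot: [2.284, 2.157, -0.0]
ft_force: [-0.8, -0.4, -5.0]
grip_width: 0.158
grip_force: 45.0
t 17.3 pos [0.4427 0.3161 0.0445] th 86.7 F [-0.8 -0.4 -5. ] grip 0.16 45.0 j7 -0.98
```

Still hanging, so a little lower and then open part way (the fingers are slow).

```bash
python3 -m inch '[{"slide":[0,0,0.004],"angular":[0,0,0],"claw":-1},{"slide":[0,0,0.008],"angular":[0,0,0],"claw":-1},{"slide":[0,0,0.008],"angular":[0,0,0],"claw":-1}]'
python3 -m inch '[{"slide":[0,0,0],"angular":[0,0,0],"claw":-0.5},{"slide":[0,0,0],"angular":[0,0,0],"claw":0},{"slide":[0,0,0],"angular":[0,0,0],"claw":0.4},{"slide":[0,0,0],"angular":[0,0,0],"claw":0.4},{"slide":[0,0,0],"angular":[0,0,0],"claw":0.4},{"slide":[0,0,0],"angular":[0,0,0],"claw":0.4}]'
python3 -m inch '[{"slide":[0,0,-0.1],"angular":[0,0,0],"claw":0.4},{"slide":[0,0,-0.3],"angular":[0,0,0],"claw":0.4},{"slide":[0,0,-0.5],"angular":[0,0,0],"claw":0.4},{"slide":[0,0,-0.7],"angular":[0,0,0],"claw":0.4},{"slide":[0,0,-0.9],"angular":[0,0,0],"claw":0.4},{"slide":[0,0,-0.9],"angular":[0,0,0],"claw":0.4}]'
python3 plan.py .6185,.18,.27,110
```

```text
time: 17.6
position: [0.4429, 0.3163, 0.0437]
tool_rot: [2.284, 2.156, 0.0]
ft_force: [-2.8, -1.9, 4.3]
grip_width: 0.156
grip_force: 45.0
time: 18.2
position: [0.4427, 0.3161, 0.0425]
tool_rot: [2.284, 2.157, -0.0]
ft_force: [0.0, 0.2, -0.5]
grip_width: 0.617
grip_force: 0.0
time: 18.8
position: [0.4452, 0.319, 0.2748]
tool_rot: [2.282, 2.155, 0.019]
ft_force: [-0.1, 0.4, 0.3]
grip_width: 0.7
grip_force: 0.0
t 18.8 pos [0.4452 0.319  0.2748] th 86.7 F [-0.1  0.4  0.3] grip 0.70 0.0 j7 -0.82
.6185,.18,.27,110 slide [-0.516, 0.724, 0.024] ang [0.023, -0.008, -0.776] n>= 5
```

```bash
python3 -m inch '[{"slide":[-0.516,0.6,-0.2],"angular":[0,0,-0.776],"claw":0.4},{"slide":[-0.516,0.6,-0.2],"angular":[0,0,-0.776],"claw":0.4},{"slide":[-0.516,0.6,-0.2],"angular":[0,0,-0.776],"claw":0.4},{"slide":[-0.516,0.6,-0.2],"angular":[0,0,-0.776],"claw":0.4},{"slide":[-0.516,0.6,-0.2],"angular":[0,0,-0.776],"claw":0.4},{"slide":[-0.516,0.6,-0.2],"angular":[0,0,-0.776],"claw":0.4}]'
cat > m3.py <<'E'
from meas import *
import sys
for v in sys.argv[1:]:
    P,C,N=both((v,));H,S,V=C.T;print(v)
    for nm,c,z0 in[("b1",(.449,-.052),.088),("b2",(.452,.042),.088),("b3",(.6185,.286),.088)]:
        p=P[box(P,c,.06,z0,z0+.015)&(V<110)]
        if len(p)<20: print(nm,"few",len(p));continue
        print(nm,len(p),np.round(cv2.minEnclosingCircle((p[:,:2]*1000).astype(np.float32))[0],1),"med",np.median(p,0).round(4))
    w=P[box(P,(.615,.066),.135,.062,.078)];print("warmer",len(w),rect(w),np.median(w[:,2]))
    l=P[box(P,(.443,.314),.13,.008,.02)];print("lid",len(l),rect(l),l[:,2].mean().round(4))
E
python3 m3.py wrist scene; python3 plan.py .6185,.284,.25,115 .6185,.284,.075,115
```

```text
time: 19.4
position: [0.5862, 0.177, 0.3165]
tool_rot: [-1.806, -2.569, 0.0]
ft_force: [-0.5, 0.6, 0.3]
grip_width: 0.698
grip_force: 0.0
wrist
b1 few 0
b2 few 0
b3 741 [619.8 284. ] med [0.6191 0.2838 0.0957]
warmer 1415 (array([618.6,  62.8]), array([204.6, 138.4]), 76.0) 0.0704102154400359
lid 14404 (array([443.4, 314. ]), array([138.3, 204.1]), 86.6) 0.0116
scene
b1 83 [449.3 -55.3] med [ 0.4497 -0.0519  0.0967]
b2 86 [450.   40.6] med [0.4526 0.0413 0.0963]
b3 115 [619.4 284.2] med [0.6204 0.2832 0.0964]
warmer 816 (array([616.1,  62.7]), array([205.8, 144.6]), 76.4) 0.0693673196957999
lid 2263 (array([438.9, 310.7]), array([224.5, 224.9]), 86.7) 0.013
t 19.5 pos [0.5839 0.1804 0.3169] th 110.1 F [-0.9  0.4 -0.4] grip 0.70 0.0 j7 -0.15
.6185,.284,.25,115 slide [0.341, 0.273, 0.268] ang [-0.002, -0.002, -0.163] n>= 3
.6185,.284,.075,115 slide [-0.0, 0.0, 0.7] ang [0.0, -0.0, -0.0] n>= 4
```

```bash
python3 -m inch '[{"slide":[0.344,0.275,0.268],"angular":[0,0,-0.163],"claw":0.4},{"slide":[0.344,0.275,0.268],"angular":[0,0,-0.163],"claw":0.4},{"slide":[0.344,0.275,0.268],"angular":[0,0,-0.163],"claw":0.4},{"slide":[0.344,0.275,0.268],"angular":[0,0,-0.163],"claw":0.4},{"slide":[0.344,0.275,0.268],"angular":[0,0,-0.163],"claw":0.4}]'
python3 plan.py .6195,.284,.14,115 .6195,.284,.075,115
```

```text
time: 20.0
position: [0.6183, 0.2852, 0.2501]
tool_rot: [-1.684, -2.651, 0.002]
ft_force: [-0.3, 0.4, 0.3]
grip_width: 0.701
grip_force: 0.0
t 20.0 pos [0.6183 0.2852 0.2501] th 115.1 F [-0.3  0.4  0.3] grip 0.70 0.0 j7 -0.26
.6195,.284,.14,115 slide [-0.007, 0.003, 0.441] ang [-0.003, -0.001, 0.004] n>= 3
.6195,.284,.075,115 slide [-0.0, 0.0, 0.26] ang [0.0, -0.0, -0.0] n>= 2
```

```bash
python3 -m inch '[{"slide":[-0.006,0.003,0.2],"angular":[0,0,0],"claw":0.4},{"slide":[-0.006,0.003,0.4],"angular":[0,0,0],"claw":0.4},{"slide":[-0.006,0.003,0.55],"angular":[0,0,0],"claw":0.4},{"slide":[-0.006,0.003,0.65],"angular":[0,0,0],"claw":0.4},{"slide":[-0.006,0.003,0.7],"angular":[0,0,0],"claw":0.4},{"slide":[-0.006,0.003,0.7],"angular":[0,0,0],"claw":0.4}]'
python3 -m inch '[{"slide":[-0.006,0.003,0],"angular":[0,0,0],"claw":-1},{"slide":[0,0,0],"angular":[0,0,0],"claw":-1},{"slide":[0,0,0],"angular":[0,0,0],"claw":-1},{"slide":[0,0,0],"angular":[0,0,0],"claw":-1},{"slide":[0,0,0],"angular":[0,0,0],"claw":-1},{"slide":[0,0,0],"angular":[0,0,0],"claw":-1},{"slide":[0,0,0],"angular":[0,0,0],"claw":-1}]' 25
python3 - <<'E'
import numpy as np
for a,b in[(-33,66),(33,66),(-33,0),(33,0),(-33,-66),(33,-66)]:
    t=np.radians(-14);print(a,b,np.round([.6165+(a*np.cos(t)-b*np.sin(t))/1e3,.0635+(a*np.sin(t)+b*np.cos(t))/1e3],4))
E
python3 plan.py
```

```text
time: 20.6
position: [0.6211, 0.2808, 0.075]
tool_rot: [-1.692, -2.647, 0.003]
ft_force: [0.1, 1.3, -0.2]
grip_width: 0.698
grip_force: 0.0
time: 21.3
position: [0.6217, 0.2823, 0.0763]
tool_rot: [1.69, 2.647, 0.001]
ft_force: [-1.4, -1.0, 6.0]
grip_width: 0.383
grip_force: 25.0
-33 66 [0.6004 0.1355]
33 66 [0.6645 0.1196]
-33 0 [0.5845 0.0715]
33 0 [0.6485 0.0555]
-33 -66 [0.5685 0.0074]
33 -66 [ 0.6326 -0.0085]
t 21.3 pos [0.6217 0.2823 0.0763] th 114.9 F [-1.4 -1.   6. ] grip 0.38 25.0 j7 -0.32
```

```bash
python3 -m inch '[{"slide":[0,0,-0.1],"angular":[0,0,0],"claw":-1},{"slide":[0,0,-0.3],"angular":[0,0,0],"claw":-1},{"slide":[0,0,-0.5],"angular":[0,0,0],"claw":-1},{"slide":[0,0,-0.6],"angular":[0,0,0],"claw":-1},{"slide":[0,0,-0.6],"angular":[0,0,0],"claw":-1}]'
python3 plan.py .595,.09,.2261,104
```

```text
time: 21.8
position: [0.6232, 0.2836, 0.23]
tool_rot: [1.689, 2.644, 0.01]
ft_force: [0.5, 0.8, -1.4]
grip_width: 0.383
grip_force: 25.0
t 21.8 pos [0.6232 0.2836 0.23  ] th 114.9 F [ 0.5  0.8 -1.4] grip 0.38 25.0 j7 -0.26
.595,.09,.2261,104 slide [-0.655, -0.428, 0.012] ang [0.014, -0.001, 0.363] n>= 4
```

```bash
python3 -m inch '[{"slide":[-0.2,-0.13,-0.1],"angular":[0,0,0.1],"claw":-1},{"slide":[-0.4,-0.27,-0.3],"angular":[0,0,0.2],"claw":-1},{"slide":[-0.6,-0.4,-0.4],"angular":[0,0,0.363],"claw":-1},{"slide":[-0.8,-0.4,-0.4],"angular":[0,0,0.363],"claw":-1},{"slide":[-1,-0.428,-0.4],"angular":[0,0,0.363],"claw":-1},{"slide":[-1,-0.428,-0.4],"angular":[0,0,0.363],"claw":-1},{"slide":[-1,-0.428,-0.4],"angular":[0,0,0.363],"claw":-1}]'
python3 - <<'E'
from meas import *
s=ctrl.get_state();im,P=snap("wrist");save(im,"pics/w3.png",s=1.42)
m=im["depth"]>0;Q=P[m];w=Q[box(Q,(.616,.064),.14,.063,.077)];print(s["position"],len(w),rect(w),np.median(w[:,2]))
# pocket floors: centres of connected low areas
g=np.zeros((300,300),np.uint8)
f=Q[box(Q,(.616,.064),.13,.015,.035)];print("floor",len(f),np.median(f[:,2]))
np.save("w.npy",w);
# fit wall pattern: maximise wall points falling on walls
from scipy.optimize import minimize
def cost(x):
    t=x[2];d=(w[:,:2]-x[:2])*1000;u=d[:,0]*np.cos(t)+d[:,1]*np.sin(t);v=-d[:,0]*np.sin(t)+d[:,1]*np.cos(t)
    k=(abs(u)<75)&(abs(v)<108)
    du=np.abs(abs(u)-33);dv=np.abs(np.abs(np.abs(v)-33)-33);dv=np.minimum(dv,np.where(abs(v)<33,abs(v),99))
    pen=np.minimum(30-du,30-dv) # >0 inside pocket
    return np.mean(np.clip(pen,0,6)**2*k)+np.mean(~k)*36
best=min((minimize(cost,[.6165+a,.0635+b,np.radians(-14)],method="Nelder-Mead",options=dict(xatol=1e-5,initial_simplex=[[.6165+a,.0635+b,-.244],[.6195+a,.0635+b,-.244],[.6165+a,.0665+b,-.244],[.6165+a,.0635+b,-.22]])) for a in(-.003,.003) for b in(-.003,.003)),key=lambda r:r.fun)
print(best.x,np.degrees(best.x[2]),best.fun)
E
python3 plan.py
```

```text
time: 22.5
position: [0.631, -0.0019, 0.3229]
tool_rot: [1.952, 2.459, -0.01]
ft_force: [-0.1, -1.6, -1.1]
grip_width: 0.381
grip_force: 25.0
[ 0.63103643 -0.00186789  0.32290792] 3107 (array([651.5,  54.9]), array([204.8, 206. ]), 76.1) 0.0705119810063286
floor 11525 0.025788602730670407
[ 0.61855285  0.06280907 -0.24352427] -13.952913010439266 1.682314504523041
t 22.6 pos [0.6301 0.0036 0.3226] th 103.4 F [-0.2  0.2 -2.5] grip 0.38 25.0 j7 0.03
```

View pics/w3.png

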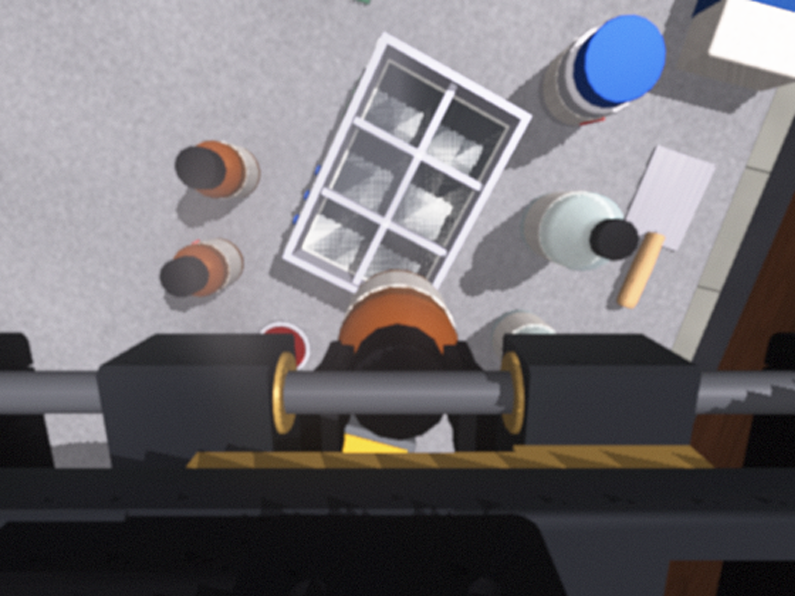

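The picture shows six empty pockets between (385,40) and (525,115) at the back and (290,255) at the front, the held bottle at (400,340), and the other two bottles at (215,165) and (200,268). The arm was still settling, so I'll fit again at rest.

```bash
cat > fit.py <<'E'
from meas import *
from scipy.optimize import minimize
im,P=snap("wrist");Q=P[im["depth"]>0];w=Q[box(Q,(.616,.064),.14,.065,.075)]
def cost(x):
    t=x[2];d=(w[:,:2]-x[:2])*1000;u=d[:,0]*np.cos(t)+d[:,1]*np.sin(t);v=-d[:,0]*np.sin(t)+d[:,1]*np.cos(t)
    k=(abs(u)<73)&(abs(v)<106)
    dv=np.minimum(np.abs(np.abs(v)-66),np.abs(v));pen=np.minimum(30-np.abs(abs(u)-33),30-dv)
    out=np.maximum(np.maximum(abs(u)-69,abs(v)-102),0)
    return np.mean(np.clip(pen,0,6)**2)+np.mean(np.clip(out,0,6)**2)
best=min((minimize(cost,[.617+a,.0635+b,-.244],method="Nelder-Mead",options=dict(initial_simplex=[[.617+a,.0635+b,-.244],[.62+a,.0635+b,-.244],[.617+a,.0665+b,-.244],[.617+a,.0635+b,-.22]])) for a in(-.004,0,.004) for b in(-.004,0,.004)),key=lambda r:r.fun)
x=best.x;print(len(w),x.round(4),best.fun);t=x[2]
for a,b in[(-33,66),(33,66),(-33,0),(33,0),(-33,-66),(33,-66)]:
    print(a,b,np.round([x[0]+(a*np.cos(t)-b*np.sin(t))/1e3,x[1]+(a*np.sin(t)+b*np.cos(t))/1e3],4))
E
python3 fit.py; python3 plan.py .6004,.1355,.20,103
```

```text
2825 [ 0.6186  0.0628 -0.2439] 1.4036684879699668
-33 66 [0.6025 0.1349]
33 66 [0.6665 0.1189]
-33 0 [0.5865 0.0708]
33 0 [0.6506 0.0549]
-33 -66 [0.5706 0.0068]
33 -66 [ 0.6346 -0.0092]
t 22.6 pos [0.6294 0.0077 0.3228] th 103.7 F [ 0.4  1.4 -1.2] grip 0.38 25.0 j7 0.03
.6004,.1355,.20,103 slide [0.524, 0.011, 0.492] ang [-0.007, -0.002, 0.025] n>= 4
```

```bash
python3 plan.py .6018,.1345,.17,104; 
```

```text
t 22.6 pos [0.6294 0.0077 0.3228] th 103.7 F [ 0.4  1.4 -1.2] grip 0.38 25.0 j7 0.03
.6018,.1345,.17,104 slide [0.518, 0.016, 0.612] ang [-0.007, -0.002, -0.008] n>= 5
```

```bash
python3 -m inch '[{"slide":[0.15,0.016,0.1],"angular":[0,0,0],"claw":-1},{"slide":[0.3,0.016,0.25],"angular":[0,0,0],"claw":-1},{"slide":[0.45,0.016,0.4],"angular":[0,0,0],"claw":-1},{"slide":[0.518,0.016,0.52],"angular":[0,0,0],"claw":-1},{"slide":[0.518,0.016,0.58],"angular":[0,0,0],"claw":-1},{"slide":[0.518,0.016,0.612],"angular":[0,0,0],"claw":-1},{"slide":[0.518,0.016,0.612],"angular":[0,0,0],"claw":-1},{"slide":[0.518,0.016,0.612],"angular":[0,0,0],"claw":-1},{"slide":[0.518,0.016,0.612],"angular":[0,0,0],"claw":-1}]'
python3 plan.py .6018,.1345,.17,104
python3 - <<'E'
from meas import *
im,P=snap("scene");save(im,"pics/s4.png",(340,190,440,290),6)
Q=P[im["depth"]>0];C=cv2.cvtColor(im["color"],cv2.COLOR_RGB2HSV)[im["depth"]>0]
b=Q[box(Q,(.602,.135),.05,.09,.155)];print(np.percentile(b,[2,98],0).round(4))
E
```

```text
time: 23.5
position: [0.6034, 0.1362, 0.1739]
tool_rot: [1.935, 2.473, 0.003]
ft_force: [0.7, -0.9, -1.9]
grip_width: 0.381
grip_force: 25.0
t 23.5 pos [0.6034 0.1362 0.1739] th 103.9 F [ 0.7 -0.9 -1.9] grip 0.38 25.0 j7 -0.22
.6018,.1345,.17,104 slide [-0.005, -0.008, 0.016] ang [0.004, 0.001, -0.003] n>= 1
[[0.6055 0.1141 0.1008]
 [0.6258 0.1611 0.1457]]
```

View pics/s4.png

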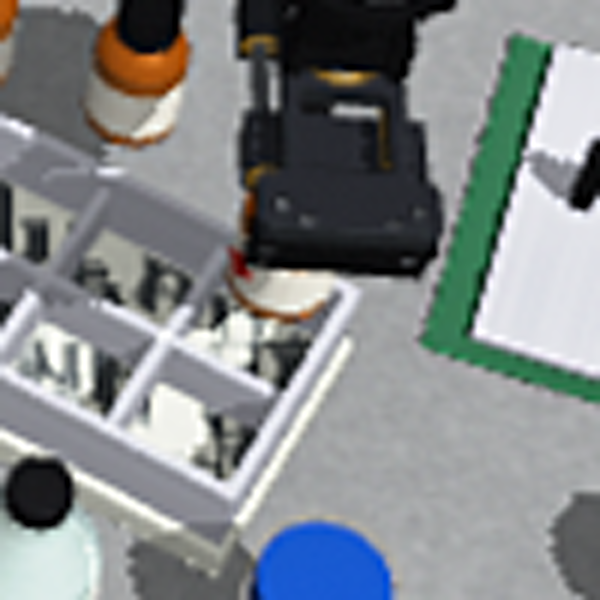

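The crop shows the bottle hovering at (280,270) over the pocket nearest the robot and the mat, well aligned. Lowering.

```bash
python3 -m inch '[{"slide":[-0.006,-0.008,0.05],"angular":[0,0,0],"claw":-1},{"slide":[-0.006,-0.008,0.1],"angular":[0,0,0],"claw":-1},{"slide":[-0.006,-0.008,0.15],"angular":[0,0,0],"claw":-1},{"slide":[-0.006,-0.008,0.2],"angular":[0,0,0],"claw":-1},{"slide":[-0.006,-0.008,0.25],"angular":[0,0,0],"claw":-1},{"slide":[-0.006,-0.008,0.28],"angular":[0,0,0],"claw":-1},{"slide":[-0.006,-0.008,0.288],"angular":[0,0,0],"claw":-1},{"slide":[-0.006,-0.008,0.288],"angular":[0,0,0],"claw":-1}]'
python3 plan.py .6018,.1345,.1013,104
```

```text
time: 24.35
position: [0.6002, 0.135, 0.101]
tool_rot: [-1.934, -2.475, 0.002]
ft_force: [-3.6, -1.5, 5.3]
grip_width: 0.381
grip_force: 25.0
t 24.4 pos [0.6002 0.135  0.101 ] th 104.0 F [-3.6 -1.5  5.3] grip 0.38 25.0 j7 -0.25
.6018,.1345,.1013,104 slide [-0.004, 0.006, -0.001] ang [-0.003, 0.001, 0.0] n>= 1
```

On the floor. Release (to claw 0.2), rise, and look.

```bash
python3 -m inch '[{"slide":[0,0,0],"angular":[0,0,0],"claw":0.2},{"slide":[0,0,0],"angular":[0,0,0],"claw":0.2},{"slide":[0,0,0],"angular":[0,0,0],"claw":0.2},{"slide":[0,0,0],"angular":[0,0,0],"claw":0.2},{"slide":[0,0,0],"angular":[0,0,0],"claw":0.2}]'
python3 -m inch '[{"slide":[0,0,-0.08],"angular":[0,0,0],"claw":0.4},{"slide":[0,0,-0.25],"angular":[0,0,0],"claw":0.4},{"slide":[0,0,-0.45],"angular":[0,0,0],"claw":0.4},{"slide":[0,0,-0.6],"angular":[0,0,0],"claw":0.4},{"slide":[0,0,-0.6],"angular":[0,0,0],"claw":0.4},{"slide":[0,0,-0.6],"angular":[0,0,0],"claw":0.4}]'
cat > m4.py <<'E'
from meas import *
import sys
# all dark cap tops, anywhere
for v in sys.argv[1:]:
    im,P=snap(v);H=cv2.cvtColor(im["color"],cv2.COLOR_RGB2HSV);print(v)
    for r in ctrl.outline_of("bottle1",v):
        m=r["mask"]&(im["depth"]>0)
        if r["confidence"]<.35 or not m.any(): continue
        p=P[m];zt=np.percentile(p[:,2],97);c=p[(p[:,2]>zt-.006)]
        print(round(r["confidence"],2),np.round(r["bbox"]).astype(int),"top",round(zt,4),"xy",np.round(cv2.minEnclosingCircle((c[:,:2]*1000).astype(np.float32))[0],1),"med",np.median(c[:,:2],0).round(4))
E
python3 m4.py scene side; python3 plan.py .452,.0415,.25,90
```

```text
time: 24.85
position: [0.6008, 0.135, 0.1005]
tool_rot: [1.934, 2.475, 0.0]
ft_force: [-0.1, 0.3, 0.3]
grip_width: 0.597
grip_force: 0.0
time: 25.45
position: [0.6011, 0.1351, 0.2514]
tool_rot: [1.933, 2.474, 0.002]
ft_force: [0.7, 0.0, -0.5]
grip_width: 0.7
grip_force: 0.0
scene
0.95 [364 200  16  26] top 0.0995 xy [449.8  41.6] med [0.4495 0.0414]
0.81 [335 193  21  32] top 0.0991 xy [447.5 -53.8] med [ 0.4478 -0.0538]
0.78 [385 240  19  31] top 0.1238 xy [595.6 137.2] med [0.5978 0.1372]
0.71 [306 212  23  12] top 0.0208 xy [ 530.9 -129.5] med [ 0.5299 -0.1273]
side
0.78 [275 263  21  35] top 0.0965 xy [450.1  43.6] med [0.4505 0.0462]
0.77 [296 250  16  29] top 0.0971 xy [446.6 -46.9] med [ 0.4468 -0.0455]
0.73 [218 248  18  28] top 0.1219 xy [599.6 142.3] med [0.5986 0.1417]
t 25.6 pos [0.5999 0.1345 0.2487] th 104.0 F [-0.  -0.   0.5] grip 0.70 0.0 j7 -0.19
.452,.0415,.25,90 slide [-0.218, -0.664, -0.003] ang [-0.006, 0.0, 0.466] n>= 4
```

```bash
python3 -m inch '[{"slide":[-0.218,-0.664,0],"angular":[0,0,0.466],"claw":0.4},{"slide":[-0.218,-0.664,0],"angular":[0,0,0.466],"claw":0.4},{"slide":[-0.218,-0.664,0],"angular":[0,0,0.466],"claw":0.4},{"slide":[-0.218,-0.664,0],"angular":[0,0,0.466],"claw":0.4},{"slide":[-0.218,-0.664,0],"angular":[0,0,0.466],"claw":0.4},{"slide":[-0.218,-0.664,0],"angular":[0,0,0.466],"claw":0.4}]'
python3 plan.py .452,.0418,.075,90
```

```text
time: 26.25
position: [0.4526, 0.0416, 0.2502]
tool_rot: [2.222, 2.22, -0.001]
ft_force: [0.0, -0.2, -0.2]
grip_width: 0.694
grip_force: 0.0
t 26.2 pos [0.4526 0.0416 0.2502] th 89.9 F [ 0.  -0.2 -0.2] grip 0.69 0.0 j7 -0.08
.452,.0418,.075,90 slide [0.001, -0.002, 0.701] ang [0.0, 0.001, -0.002] n>= 4
```

```bash
python3 -m inch '[{"slide":[0,0,0.2],"angular":[0,0,0],"claw":0.4},{"slide":[0,0,0.4],"angular":[0,0,0],"claw":0.4},{"slide":[0,0,0.55],"angular":[0,0,0],"claw":0.4},{"slide":[0,0,0.65],"angular":[0,0,0],"claw":0.4},{"slide":[0,0,0.7],"angular":[0,0,0],"claw":0.4},{"slide":[0,0,0.7],"angular":[0,0,0],"claw":0.4}]'
python3 -m inch '[{"slide":[0,0,0],"angular":[0,0,0],"claw":-1},{"slide":[0,0,0],"angular":[0,0,0],"claw":-1},{"slide":[0,0,0],"angular":[0,0,0],"claw":-1},{"slide":[0,0,0],"angular":[0,0,0],"claw":-1},{"slide":[0,0,0],"angular":[0,0,0],"claw":-1},{"slide":[0,0,0],"angular":[0,0,0],"claw":-1},{"slide":[0,0,0],"angular":[0,0,0],"claw":-1}]' 25
python3 -m inch '[{"slide":[0,0,-0.1],"angular":[0,0,0],"claw":-1},{"slide":[0,0,-0.3],"angular":[0,0,0],"claw":-1},{"slide":[0,0,-0.45],"angular":[0,0,0],"claw":-1},{"slide":[0,0,-0.5],"angular":[0,0,0],"claw":-1},{"slide":[0,0,-0.5],"angular":[0,0,0],"claw":-1},{"slide":[0,0,-0.5],"angular":[0,0,0],"claw":-1}]'
python3 plan.py .65,.055,.20,95
```

```text
time: 26.85
position: [0.452, 0.043, 0.0739]
tool_rot: [-2.216, -2.221, 0.002]
ft_force: [-1.1, 0.4, 0.4]
grip_width: 0.701
grip_force: 0.0
time: 27.55
position: [0.4531, 0.0418, 0.0762]
tool_rot: [2.221, 2.221, 0.0]
ft_force: [-2.0, -0.7, 5.5]
grip_width: 0.381
grip_force: 24.9
time: 28.15
position: [0.4517, 0.0416, 0.1988]
tool_rot: [-2.22, -2.22, 0.003]
ft_force: [0.1, -0.5, -2.2]
grip_width: 0.383
grip_force: 25.0
t 28.1 pos [0.4517 0.0416 0.1988] th 90.0 F [ 0.1 -0.5 -2.2] grip 0.38 25.0 j7 -0.10
.65,.055,.20,95 slide [0.054, 0.793, -0.007] ang [-0.005, 0.0, -0.167] n>= 4
```

```bash
python3 plan.py .5855,.0712,.18,80
```

```text
t 28.1 pos [0.4517 0.0416 0.1988] th 90.0 F [ 0.1 -0.5 -2.2] grip 0.38 25.0 j7 -0.10
.5855,.0712,.18,80 slide [0.118, 0.535, 0.074] ang [-0.005, 0.001, 0.333] n>= 3
```

```bash
python3 -m inch '[{"slide":[0.03,0.13,0],"angular":[0,0,0.08],"claw":-1},{"slide":[0.06,0.28,0],"angular":[0,0,0.18],"claw":-1},{"slide":[0.09,0.42,0],"angular":[0,0,0.27],"claw":-1},{"slide":[0.118,0.51,0.03],"angular":[0,0,0.333],"claw":-1},{"slide":[0.118,0.535,0.074],"angular":[0,0,0.333],"claw":-1},{"slide":[0.118,0.535,0.074],"angular":[0,0,0.333],"claw":-1},{"slide":[0.118,0.535,0.074],"angular":[0,0,0.333],"claw":-1}]'
python3 plan.py .5855,.0712,.1013,80
python3 - <<'E'
from meas import *
im,P=snap("scene")
for r in ctrl.outline_of("bottle1","scene"):
    m=r["mask"]&(im["depth"]>0);p=P[m]; print(round(r["confidence"],2),np.percentile(p,[2,98],0).round(3).tolist())
E
```

```text
time: 28.85
position: [0.5845, 0.0711, 0.1802]
tool_rot: [-2.404, -2.019, 0.006]
ft_force: [-0.0, 0.2, -1.7]
grip_width: 0.383
grip_force: 25.0
t 28.9 pos [0.5845 0.0711 0.1802] th 80.1 F [-0.   0.2 -1.7] grip 0.38 25.0 j7 -0.51
.5855,.0712,.1013,80 slide [0.001, 0.005, 0.316] ang [-0.008, 0.002, 0.002] n>= 2
0.81 [[0.434, -0.076, 0.01], [0.473, -0.03, 0.1]]
0.71 [[0.585, 0.114, 0.046], [0.622, 0.16, 0.124]]
0.63 [[0.581, 0.051, 0.11], [0.608, 0.095, 0.164]]
0.57 [[0.603, -0.267, 0.006], [0.69, -0.179, 0.101]]
```

```bash
python3 -m inch '[{"slide":[0,0.004,0.05],"angular":[0,0,0],"claw":-1},{"slide":[0,0.004,0.1],"angular":[0,0,0],"claw":-1},{"slide":[0,0.004,0.15],"angular":[0,0,0],"claw":-1},{"slide":[0,0.004,0.2],"angular":[0,0,0],"claw":-1},{"slide":[0,0.004,0.25],"angular":[0,0,0],"claw":-1},{"slide":[0,0.004,0.29],"angular":[0,0,0],"claw":-1},{"slide":[0,0.004,0.314],"angular":[0,0,0],"claw":-1},{"slide":[0,0.004,0.314],"angular":[0,0,0],"claw":-1}]'
python3 plan.py .5855,.0712,.1013,80
```

```text
time: 29.75
position: [0.587, 0.0712, 0.1025]
tool_rot: [-2.405, -2.019, 0.002]
ft_force: [-0.7, 0.0, -0.7]
grip_width: 0.383
grip_force: 25.0
t 29.8 pos [0.587  0.0712 0.1025] th 80.0 F [-0.7  0.  -0.7] grip 0.38 25.0 j7 -0.55
.5855,.0712,.1013,80 slide [-0.001, -0.006, 0.005] ang [-0.003, 0.0, 0.001] n>= 1
```

```bash
python3 -m inch '[{"slide":[0,0,0.008],"angular":[0,0,0],"claw":-1},{"slide":[0,0,0.008],"angular":[0,0,0],"claw":-1},{"slide":[0,0,0.008],"angular":[0,0,0],"claw":0.2},{"slide":[0,0,0.008],"angular":[0,0,0],"claw":0.2},{"slide":[0,0,0.008],"angular":[0,0,0],"claw":0.2},{"slide":[0,0,0.008],"angular":[0,0,0],"claw":0.2},{"slide":[0,0,0.008],"angular":[0,0,0],"claw":0.2}]'
python3 -m inch '[{"slide":[0,0,-0.08],"angular":[0,0,0],"claw":0.2},{"slide":[0,0,-0.25],"angular":[0,0,0],"claw":0.4},{"slide":[0,0,-0.45],"angular":[0,0,0],"claw":0.4},{"slide":[0,0,-0.6],"angular":[0,0,0],"claw":0.4},{"slide":[0,0,-0.6],"angular":[0,0,0],"claw":0.4},{"slide":[0,0,-0.6],"angular":[0,0,0],"claw":0.4}]'
python3 m4.py scene side; python3 plan.py .4495,-.052,.25,80
```

```text
time: 30.45
position: [0.5876, 0.0713, 0.1017]
tool_rot: [2.406, 2.02, 0.0]
ft_force: [0.2, 0.9, 0.4]
grip_width: 0.591
grip_force: 0.0
time: 31.05
position: [0.5879, 0.0714, 0.2525]
tool_rot: [2.405, 2.019, 0.002]
ft_force: [-0.3, -0.7, -0.8]
grip_width: 0.696
grip_force: 0.0
scene
0.91 [363 230  15  27] top 0.1238 xy [585.8  71.2] med [0.5862 0.0714]
0.82 [386 241  20  29] top 0.1237 xy [597.3 137.7] med [0.598  0.1372]
0.54 [334 192  21  29] top 0.1004 xy [447.5 -51.7] med [ 0.448 -0.052]
side
0.96 [295 249  18  35] top 0.0968 xy [451.6 -47.7] med [ 0.4489 -0.0462]
0.53 [218 249  18  24] top 0.1218 xy [598.3 143.7] med [0.5953 0.1443]
t 31.2 pos [0.5867 0.071  0.2498] th 80.0 F [-0.4  0.1 -0.5] grip 0.70 0.0 j7 -0.48
.4495,-.052,.25,80 slide [-0.579, -0.455, 0.001] ang [-0.005, 0.001, 0.001] n>= 4
```

Second bottle in (its top is at 0.124 m). Now the third.

```bash
python3 -m inch '[{"slide":[-0.579,-0.455,0],"angular":[0,0,0],"claw":0.4},{"slide":[-0.579,-0.455,0],"angular":[0,0,0],"claw":0.4},{"slide":[-0.579,-0.455,0],"angular":[0,0,0],"claw":0.4},{"slide":[-0.579,-0.455,0],"angular":[0,0,0],"claw":0.4},{"slide":[-0.579,-0.455,0],"angular":[0,0,0],"claw":0.4},{"slide":[-0.579,-0.455,0],"angular":[0,0,0],"claw":0.4}]'
python3 m4.py scene | grep -v 0.12; python3 plan.py .4495,-.052,.075,80
```

```text
time: 31.85
position: [0.45, -0.0519, 0.251]
tool_rot: [-2.408, -2.018, 0.001]
ft_force: [0.5, 0.1, 0.1]
grip_width: 0.702
grip_force: 0.0
scene
0.65 [335 192  16  30] top 0.0984 xy [447.2 -53.4] med [ 0.4474 -0.0527]
t 31.9 pos [ 0.4509 -0.0504  0.2512] th 80.1 F [-0.6  0.4 -0.2] grip 0.70 0.0 j7 -0.05
.4495,-.052,.075,80 slide [-0.008, -0.004, 0.705] ang [-0.001, -0.002, 0.004] n>= 4
```

```bash
python3 -m inch '[{"slide":[-0.004,-0.002,0.2],"angular":[0,0,0],"claw":0.4},{"slide":[-0.004,-0.002,0.4],"angular":[0,0,0],"claw":0.4},{"slide":[-0.004,-0.002,0.55],"angular":[0,0,0],"claw":0.4},{"slide":[-0.004,-0.002,0.65],"angular":[0,0,0],"claw":0.4},{"slide":[-0.004,-0.002,0.704],"angular":[0,0,0],"claw":0.4},{"slide":[-0.004,-0.002,0.704],"angular":[0,0,0],"claw":0.4}]'
python3 -m inch '[{"slide":[0,0,0],"angular":[0,0,0],"claw":-1},{"slide":[0,0,0],"angular":[0,0,0],"claw":-1},{"slide":[0,0,0],"angular":[0,0,0],"claw":-1},{"slide":[0,0,0],"angular":[0,0,0],"claw":-1},{"slide":[0,0,0],"angular":[0,0,0],"claw":-1},{"slide":[0,0,0],"angular":[0,0,0],"claw":-1},{"slide":[0,0,0],"angular":[0,0,0],"claw":-1}]' 25
python3 -m inch '[{"slide":[0,0,-0.1],"angular":[0,0,0],"claw":-1},{"slide":[0,0,-0.3],"angular":[0,0,0],"claw":-1},{"slide":[0,0,-0.45],"angular":[0,0,0],"claw":-1},{"slide":[0,0,-0.5],"angular":[0,0,0],"claw":-1},{"slide":[0,0,-0.5],"angular":[0,0,0],"claw":-1},{"slide":[0,0,-0.5],"angular":[0,0,0],"claw":-1}]'
python3 plan.py .5695,.0071,.18,80
```

```text
time: 32.55
position: [0.449, -0.051, 0.0739]
tool_rot: [-2.401, -2.02, 0.002]
ft_force: [0.8, -0.6, -0.1]
grip_width: 0.703
grip_force: 0.0
time: 33.25
position: [0.45, -0.0527, 0.0762]
tool_rot: [2.406, 2.019, -0.0]
ft_force: [-2.2, 0.4, 6.8]
grip_width: 0.385
grip_force: 24.9
time: 33.85
position: [0.4486, -0.0525, 0.1988]
tool_rot: [-2.405, -2.018, 0.003]
ft_force: [0.1, 0.2, -2.7]
grip_width: 0.383
grip_force: 25.0
t 33.9 pos [ 0.4486 -0.0525  0.1988] th 80.0 F [ 0.1  0.2 -2.7] grip 0.38 25.0 j7 -0.06
.5695,.0071,.18,80 slide [0.319, 0.435, 0.074] ang [-0.005, 0.0, 0.0] n>= 3
```

```bash
python3 -m inch '[{"slide":[0.08,0.11,0],"angular":[0,0,0],"claw":-1},{"slide":[0.16,0.22,0],"angular":[0,0,0],"claw":-1},{"slide":[0.25,0.34,0],"angular":[0,0,0],"claw":-1},{"slide":[0.3,0.41,0.03],"angular":[0,0,0],"claw":-1},{"slide":[0.319,0.435,0.074],"angular":[0,0,0],"claw":-1},{"slide":[0.319,0.435,0.074],"angular":[0,0,0],"claw":-1},{"slide":[0.319,0.435,0.074],"angular":[0,0,0],"claw":-1}]'
python3 plan.py .5695,.0071,.1013,80
```

```text
time: 34.55
position: [0.5688, 0.0066, 0.1802]
tool_rot: [-2.404, -2.018, 0.005]
ft_force: [0.0, -0.7, -1.1]
grip_width: 0.381
grip_force: 25.0
t 34.5 pos [0.5688 0.0066 0.1802] th 80.0 F [ 0.  -0.7 -1.1] grip 0.38 25.0 j7 -0.38
.5695,.0071,.1013,80 slide [0.003, 0.004, 0.316] ang [-0.008, 0.002, 0.001] n>= 2
```

```bash
python3 -m inch '[{"slide":[0.002,0.003,0.05],"angular":[0,0,0],"claw":-1},{"slide":[0.002,0.003,0.1],"angular":[0,0,0],"claw":-1},{"slide":[0.002,0.003,0.15],"angular":[0,0,0],"claw":-1},{"slide":[0.002,0.003,0.2],"angular":[0,0,0],"claw":-1},{"slide":[0.002,0.003,0.25],"angular":[0,0,0],"claw":-1},{"slide":[0.002,0.003,0.29],"angular":[0,0,0],"claw":-1},{"slide":[0.002,0.003,0.318],"angular":[0,0,0],"claw":-1},{"slide":[0.002,0.003,0.318],"angular":[0,0,0],"claw":-1}]'
python3 plan.py .5695,.0071,.1013,80
```

```text
time: 35.35
position: [0.5711, 0.0079, 0.1018]
tool_rot: [-2.405, -2.02, 0.001]
ft_force: [-1.1, -0.4, -1.3]
grip_width: 0.386
grip_force: 25.0
t 35.4 pos [0.5711 0.0079 0.1018] th 80.0 F [-1.1 -0.4 -1.3] grip 0.39 25.0 j7 -0.44
.5695,.0071,.1013,80 slide [-0.004, -0.006, 0.002] ang [-0.002, -0.0, 0.001] n>= 1
```

```bash
python3 -m inch '[{"slide":[0,0,0.006],"angular":[0,0,0],"claw":-1},{"slide":[0,0,0.006],"angular":[0,0,0],"claw":-1},{"slide":[0,0,0.006],"angular":[0,0,0],"claw":0.2},{"slide":[0,0,0.006],"angular":[0,0,0],"claw":0.2},{"slide":[0,0,0.006],"angular":[0,0,0],"claw":0.2},{"slide":[0,0,0.006],"angular":[0,0,0],"claw":0.2},{"slide":[0,0,0.006],"angular":[0,0,0],"claw":0.2}]'
python3 -m inch '[{"slide":[0,0,-0.08],"angular":[0,0,0],"claw":0.2},{"slide":[0,0,-0.25],"angular":[0,0,0],"claw":0.4},{"slide":[0,0,-0.45],"angular":[0,0,0],"claw":0.4},{"slide":[-0.3,0,-0.6],"angular":[0,0,0],"claw":0.4},{"slide":[-0.6,0,-0.7],"angular":[0,0,0],"claw":0.4},{"slide":[-0.6,0,-0.7],"angular":[0,0,0],"claw":0.4},{"slide":[-0.6,0,-0.7],"angular":[0,0,0],"claw":0.4}]'
python3 m4.py scene side; python3 - <<'E'
from h import *
im,P=snap("scene");save(im,"pics/s5.png",s=1.42)
a=im["color"][:,:,::-1][195:265,230:300];cv2.imwrite("pics/iso.png",cv2.resize(a,None,fx=7,fy=7))
E
```

```text
time: 36.05
position: [0.5716, 0.0075, 0.1012]
tool_rot: [2.406, 2.02, 0.0]
ft_force: [-0.2, -0.3, -0.6]
grip_width: 0.596
grip_force: 0.0
time: 36.75
position: [0.5448, -0.1477, 0.278]
tool_rot: [2.412, 2.005, -0.002]
ft_force: [0.3, -1.0, -0.0]
grip_width: 0.7
grip_force: 0.0
scene
0.8 [362 231  14  22] top 0.1237 xy [584.7  70.6] med [0.586  0.0711]
0.64 [383 241  20  33] top 0.1236 xy [597.9 137.3] med [0.5994 0.1368]
0.64 [342 222  20  28] top 0.1239 xy [569.8   6.8] med [0.5701 0.0073]
side
0.83 [218 248  24  29] top 0.1215 xy [598.8 141.2] med [0.5982 0.1412]
0.79 [253 233  16  18] top 0.1217 xy [566.4  11.1] med [0.5681 0.012 ]
0.57 [342 209  28  34] top 0.1123 xy [ 452.9 -300.8] med [ 0.4508 -0.3   ]
0.52 [236 241  19  24] top 0.1217 xy [588.1  73.2] med [0.5857 0.0754]
```

View pics/s5.png

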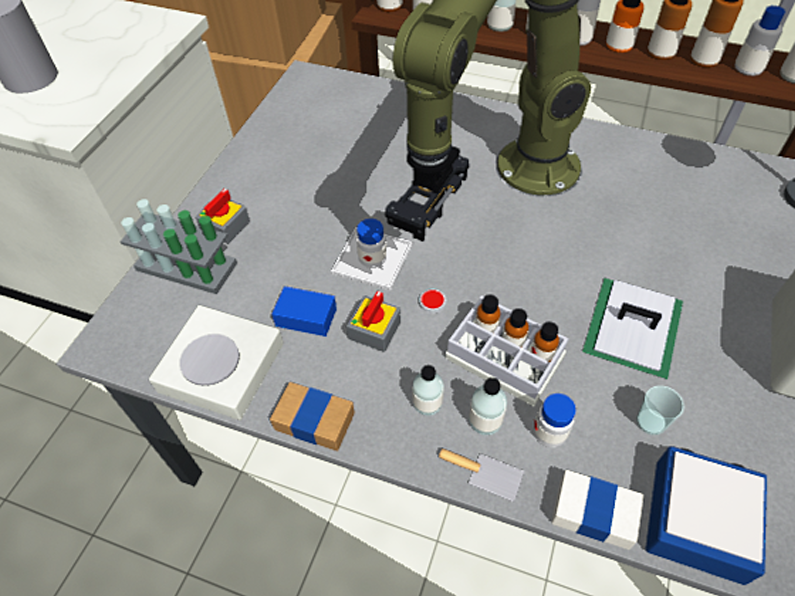

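View pics/iso.png

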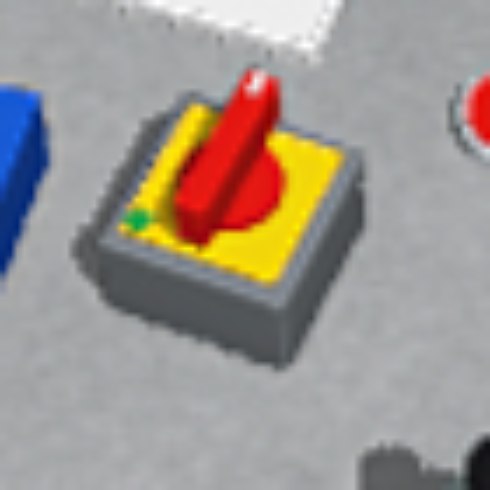

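All three amber bottles stand in pockets at (489,310), (517,325) and (547,338), and none is left on the bench. The lid is on the mat and the tub is in the tray. The crop confirms the nearer isolator (372,315), with its red bar in the off position and running towards the robot. I'll measure the bar from the wrist.

```bash
python3 -m inch '[{"slide":[-0.7,0.45,-0.1],"angular":[0,0,0],"claw":0.4},{"slide":[-0.7,0.45,-0.1],"angular":[0,0,0],"claw":0.4},{"slide":[-0.7,0.45,-0.1],"angular":[0,0,0],"claw":0.4},{"slide":[-0.7,0.45,-0.1],"angular":[0,0,0],"claw":0.4},{"slide":[-0.7,0.45,-0.1],"angular":[0,0,0],"claw":0.4},{"slide":[-0.7,0.45,-0.1],"angular":[0,0,0],"claw":0.4},{"slide":[-0.7,0.45,-0.1],"angular":[0,0,0],"claw":0.4},{"slide":[-0.7,0.45,-0.1],"angular":[0,0,0],"claw":0.4}]'
cat > m5.py <<'E'
from meas import *
import sys
for v in sys.argv[1:]:
    P,C,N=both((v,));H,S,V=C.T
    m=box(P,(.645,-.222),.08,.092,.106)
    p=P[m];print(v,len(p),rect(p),np.median(p,0).round(4))
    p=P[box(P,(.645,-.222),.08,.052,.064)];print("plate",len(p),rect(p),np.median(p[:,2]).round(4))
E
python3 m5.py wrist scene side; python3 plan.py .645,-.222,.25,180
```

```text
time: 37.8
position: [0.6265, -0.3284, 0.3015]
tool_rot: [-2.401, -2.025, -0.001]
ft_force: [0.3, 0.2, 1.1]
grip_width: 0.703
grip_force: 0.0
wrist 1179 (array([ 644.8, -225.7]), array([16.2, 77.7]), 86.3) [ 0.6449 -0.2261  0.0985]
plate 3925 (array([ 645. , -225.8]), array([89.8, 89.8]), 86.3) 0.059
scene 126 (array([ 643.4, -225.3]), array([17.6, 82.1]), 85.7) [ 0.6437 -0.2241  0.0984]
plate 467 (array([ 644.1, -225.1]), array([90.4, 90.7]), 86.9) 0.0583
side 81 (array([ 644.2, -219.9]), array([18.7, 84.9]), 89.0) [ 0.6422 -0.2186  0.0974]
plate 235 (array([ 642.9, -221.1]), array([93.3, 92.5]), 86.3) 0.0576
t 38.0 pos [ 0.626  -0.3303  0.3018] th 80.1 F [ 0.4 -0.7 -0.4] grip 0.70 0.0 j7 0.11
.645,-.222,.25,180 slide [0.132, 0.0, 0.062] ang [-0.0, 0.001, -1.0] n>= 4
.645,-.222,.25,180 slide [0.114, 0.066, 0.062] ang [-0.0, 0.001, -1.0] n>= 4
.645,-.222,.25,180 slide [0.066, 0.114, 0.062] ang [-0.0, 0.001, -1.0] n>= 4
.645,-.222,.25,180 slide [-0.0, 0.043, 0.02] ang [-0.0, 0.0, -0.328] n>= 2
```

```bash
python3 -m inch '[{"slide":[0.13,0,0.06],"angular":[0,0,-1],"claw":0.4},{"slide":[0.13,0,0.06],"angular":[0,0,-1],"claw":0.4},{"slide":[0.13,0,0.06],"angular":[0,0,-1],"claw":0.4},{"slide":[0.13,0,0.06],"angular":[0,0,-1],"claw":0.4},{"slide":[0.13,0,0.06],"angular":[0,0,-1],"claw":0.4}]' >/dev/null
python3 -m inch '[{"slide":[0.114,0.066,0.06],"angular":[0,0,-1],"claw":0.4},{"slide":[0.114,0.066,0.06],"angular":[0,0,-1],"claw":0.4},{"slide":[0.114,0.066,0.06],"angular":[0,0,-1],"claw":0.4},{"slide":[0.114,0.066,0.06],"angular":[0,0,-1],"claw":0.4},{"slide":[0.114,0.066,0.06],"angular":[0,0,-1],"claw":0.4}]' >/dev/null
python3 -m inch '[{"slide":[0.066,0.114,0.06],"angular":[0,0,-1],"claw":0.4},{"slide":[0.066,0.114,0.06],"angular":[0,0,-1],"claw":0.4},{"slide":[0.066,0.114,0.06],"angular":[0,0,-1],"claw":0.4},{"slide":[0.066,0.114,0.06],"angular":[0,0,-1],"claw":0.4},{"slide":[0.066,0.114,0.06],"angular":[0,0,-1],"claw":0.4}]'
python3 plan.py .6448,-.2255,.20,176.3 .6448,-.2255,.080,176.3
```

```text
time: 39.45
position: [0.6429, -0.235, 0.2561]
tool_rot: [0.277, 3.129, -0.0]
ft_force: [0.3, -0.3, 0.5]
grip_width: 0.701
grip_force: 0.0
t 39.5 pos [ 0.6429 -0.235   0.2561] th 169.9 F [ 0.3 -0.3  0.5] grip 0.70 0.0 j7 1.44
.6448,-.2255,.20,176.3 slide [-0.001, 0.039, 0.225] ang [-0.0, 0.0, -0.214] n>= 2
.6448,-.2255,.080,176.3 slide [-0.0, 0.0, 0.48] ang [-0.0, -0.0, 0.0] n>= 3
```

```bash
python3 -m inch '[{"slide":[0,0.039,0.225],"angular":[0,0,-0.214],"claw":0.2},{"slide":[0,0.039,0.225],"angular":[0,0,-0.214],"claw":0.2},{"slide":[0,0.039,0.225],"angular":[0,0,-0.214],"claw":0.2},{"slide":[0,0.039,0.225],"angular":[0,0,-0.214],"claw":0.2}]'
python3 plan.py .6448,-.2255,.080,176.3
```

```text
time: 39.85
position: [0.6453, -0.226, 0.2014]
tool_rot: [0.103, 3.138, -0.001]
ft_force: [-0.3, 0.4, 0.1]
grip_width: 0.606
grip_force: 0.0
t 39.9 pos [ 0.6453 -0.226   0.2014] th 176.2 F [-0.3  0.4  0.1] grip 0.61 0.0 j7 1.52
.6448,-.2255,.080,176.3 slide [0.003, 0.002, 0.485] ang [-0.001, 0.003, -0.002] n>= 3
```

```bash
python3 -m inch '[{"slide":[0.002,0.002,0.15],"angular":[0,0,0],"claw":0.2},{"slide":[0.002,0.002,0.3],"angular":[0,0,0],"claw":0.2},{"slide":[0.002,0.002,0.42],"angular":[0,0,0],"claw":0.2},{"slide":[0.002,0.002,0.48],"angular":[0,0,0],"claw":0.2},{"slide":[0.002,0.002,0.48],"angular":[0,0,0],"claw":0.2}]'
python3 -m inch '[{"slide":[0,0,0],"angular":[0,0,0],"claw":-1},{"slide":[0,0,0],"angular":[0,0,0],"claw":-1},{"slide":[0,0,0],"angular":[0,0,0],"claw":-1},{"slide":[0,0,0],"angular":[0,0,0],"claw":-1},{"slide":[0,0,0],"angular":[0,0,0],"claw":-1},{"slide":[0,0,0],"angular":[0,0,0],"claw":-1},{"slide":[0,0,0],"angular":[0,0,0],"claw":-1},{"slide":[0,0,0],"angular":[0,0,0],"claw":-1}]' 20
python3 plan.py
```

```text
time: 40.35
position: [0.6437, -0.2254, 0.079]
tool_rot: [-0.1, -3.138, -0.001]
ft_force: [0.6, 0.2, -0.2]
grip_width: 0.6
grip_force: 0.0
time: 41.15
position: [0.6444, -0.2251, 0.0802]
tool_rot: [0.098, 3.14, -0.001]
ft_force: [-1.0, 0.2, 3.0]
grip_width: 0.181
grip_force: 20.0
t 41.1 pos [ 0.6444 -0.2251  0.0802] th 176.4 F [-1.   0.2  3. ] grip 0.18 20.0 j7 1.47
```

Bar gripped (16 mm). Turning clockwise, which is +z about the tool.

```bash
python3 -m inch '[{"slide":[0,0,0],"angular":[0,0,0.2],"claw":-1},{"slide":[0,0,0],"angular":[0,0,0.4],"claw":-1},{"slide":[0,0,0],"angular":[0,0,0.6],"claw":-1},{"slide":[0,0,0],"angular":[0,0,0.8],"claw":-1},{"slide":[0,0,0],"angular":[0,0,1],"claw":-1},{"slide":[0,0,0],"angular":[0,0,1],"claw":-1}]'
python3 plan.py
```

```text
time: 41.75
position: [0.6445, -0.2249, 0.0802]
tool_rot: [0.907, 3.007, -0.001]
ft_force: [-0.8, -0.3, 3.0]
grip_width: 0.179
grip_force: 20.0
t 41.8 pos [ 0.6445 -0.2249  0.0802] th 146.4 F [-0.8 -0.3  3. ] grip 0.18 20.0 j7 0.99
```

```bash
python3 -m inch '[{"slide":[0,0,0],"angular":[0,0,0.2],"claw":-1},{"slide":[0,0,0],"angular":[0,0,0.4],"claw":-1},{"slide":[0,0,0],"angular":[0,0,0.6],"claw":-1},{"slide":[0,0,0],"angular":[0,0,0.8],"claw":-1},{"slide":[0,0,0],"angular":[0,0,1],"claw":-1},{"slide":[0,0,0],"angular":[0,0,1],"claw":-1}]'
python3 -m inch '[{"slide":[0,0,0],"angular":[0,0,0.2],"claw":-1},{"slide":[0,0,0],"angular":[0,0,0.4],"claw":-1},{"slide":[0,0,0],"angular":[0,0,0.6],"claw":-1},{"slide":[0,0,0],"angular":[0,0,0.8],"claw":-1},{"slide":[0,0,0],"angular":[0,0,0.95],"claw":-1},{"slide":[0,0,0],"angular":[0,0,1],"claw":-1},{"slide":[0,0,0],"angular":[0,0,1],"claw":-1}]'
python3 plan.py; python3 -c "
from bench import ctrl;print(ctrl.get_state()['torque'])"
```

```text
time: 42.35
position: [0.6446, -0.2248, 0.0801]
tool_rot: [1.651, 2.672, 0.0]
ft_force: [0.7, 0.4, 2.7]
grip_width: 0.181
grip_force: 20.0
time: 43.05
position: [0.6447, -0.2248, 0.0801]
tool_rot: [2.285, 2.155, 0.001]
ft_force: [1.0, -0.2, 3.0]
grip_width: 0.181
grip_force: 20.0
t 43.0 pos [ 0.6447 -0.2248  0.0801] th 86.6 F [ 1.  -0.2  3. ] grip 0.18 20.0 j7 0.03
[ 0.05623166 -0.24647467 -0.00442318]
```

Turned 89.8°. A nudge to the stop, then release, rise and check everything.

```bash
python3 -m inch '[{"slide":[0,0,0],"angular":[0,0,0.03],"claw":-1},{"slide":[0,0,0],"angular":[0,0,0.03],"claw":-1},{"slide":[0,0,0],"angular":[0,0,0.0],"claw":0.2},{"slide":[0,0,0],"angular":[0,0,0],"claw":0.2},{"slide":[0,0,0],"angular":[0,0,0],"claw":0.2},{"slide":[0,0,0],"angular":[0,0,0],"claw":0.2},{"slide":[0,0,0],"angular":[0,0,0],"claw":0.2},{"slide":[0,0,0],"angular":[0,0,0],"claw":0.2}]'
python3 -m inch '[{"slide":[0,0,-0.1],"angular":[0,0,0],"claw":0.2},{"slide":[0,0,-0.3],"angular":[0,0,0],"claw":0.2},{"slide":[0,0,-0.5],"angular":[0,0,0],"claw":0.2},{"slide":[-0.3,0,-0.7],"angular":[0,0,0],"claw":0.2},{"slide":[-0.6,0,-0.9],"angular":[0,0,0],"claw":0.2},{"slide":[-0.6,0,-0.9],"angular":[0,0,0],"claw":0.2},{"slide":[-0.6,0,-0.9],"angular":[0,0,0],"claw":0.2},{"slide":[-0.6,0,-0.9],"angular":[0,0,0],"claw":0.2}]'
python3 m5.py wrist; python3 m4.py scene
python3 - <<'E'
from meas import *
im,P=snap("scene");save(im,"pics/s6.png",s=1.42)
Q=P[im["depth"]>0];print("lid",rect(Q[box(Q,(.443,.314),.105,.008,.02)]))
c=Q[box(Q,(.4525,-.305),.05,.105,.125)];print("tub",len(c),rect(c))
E
```

```text
time: 43.85
position: [0.6428, -0.2254, 0.0794]
tool_rot: [-2.288, -2.15, 0.004]
ft_force: [-1.6, 0.5, 2.4]
grip_width: 0.577
grip_force: 1.2
time: 44.65
position: [0.6335, -0.3817, 0.3061]
tool_rot: [2.295, 2.139, -0.003]
ft_force: [-0.6, 0.5, 0.5]
grip_width: 0.607
grip_force: 0.0
wrist 1247 (array([ 644.4, -226. ]), array([77.6, 15.1]), 86.3) [ 0.6447 -0.2253  0.0985]
plate 4417 (array([ 645. , -226.1]), array([88.7, 90.1]), 85.9) 0.0588
scene
0.92 [385 240  18  29] top 0.1238 xy [597.4 137. ] med [0.5991 0.1364]
0.79 [363 230  17  25] top 0.1248 xy [586.   69.8] med [0.5863 0.0709]
0.57 [345 222  21  26] top 0.1247 xy [571.9  11.2] med [0.5719 0.0111]
lid (array([442.8, 316.9]), array([188.9, 208. ]), 79.5)
tub 218 (array([ 451.2, -305.4]), array([61.3, 58.6]), 18.8)
```

View pics/s6.png

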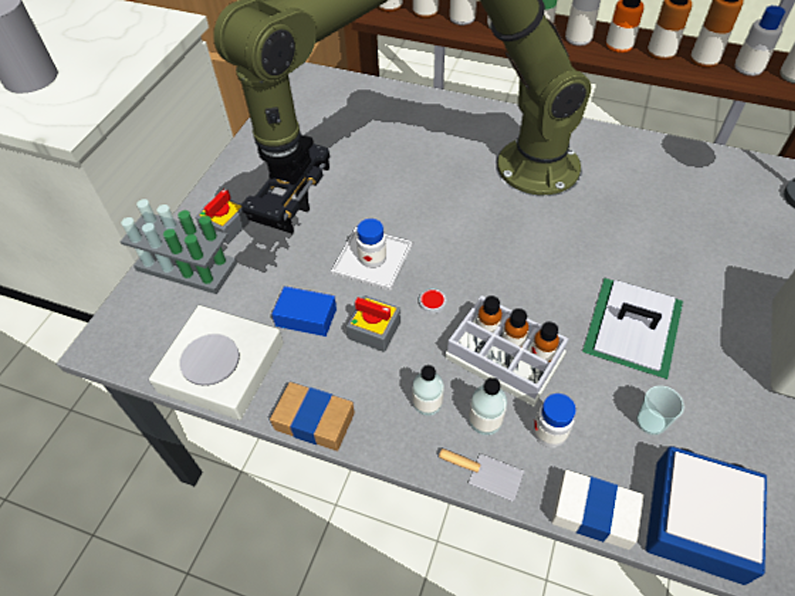

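The handle (372,310) has turned a full 90°. The bottles are in their pockets at (491,310), (517,325) and (547,338), the tub is in the tray (370,243), the lid is on the mat (637,325), and the arm is clear.

```bash
python3 -c "
from bench import ctrl;print(ctrl.close_job())"
```

```text
the job is handed in; nothing more can be done
None
```

I handed in the job after about 45 s of robot time, and the final check showed every step met: tub upright in the tray, lid flat on the mat, all three amber bottles found on the bench standing in their own pockets, and the isolator turned fully on. No verdict came back.

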